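# Clamp a row of tissue cassettes and press the cover plate level

## Robot

A 6-joint arm with a two-finger parallel gripper is mounted at the origin on the work surface. World frame = base frame: x ahead of the robot, y to its left, z up, the work surface at z = 0. Lengths are in m, angles in rad, forces in N, time in s.
With the tool pointing down it reaches from about 0.35 to 0.85 m from the base axis. Payload 8.1 kg.
Tool frame: the origin (TCP) lies on the centre line of the jaws, within the pads' length; the fingertips stand 17 mm ahead of it and the grasp point (between the pads) lies 2 mm behind it; z points along the fingers, y is the line along which they close (so a half turn about z gives the same grasp; the last joint's range is limited). The gripper opens to 93 mm and grips with 3 to 60 N. Pads are 15 mm wide; open, the fingers measure 128 mm over their backs; the gripper's body (75 mm by 188 mm) begins 65 mm behind the grasp point.
Start: joints at [1.239, 0.13, 1.488, -0, 1.523, -0.085], TCP at [0.147, 0.582, 0.236] pointing down, gripper open.
Joint ranges: [-2.96, 2.96], [-0.89, 2.26], [0.02, 2.5], [-1.34, 4.48], [0, 2.73], [-2.66, 2.66]. Speed limits (rad/s): [2.39, 2.39, 2.79, 3.14, 3.14, 3.14].

## Interface

Orientations are given as a rotation vector (axis times angle).
In Python, from plant import telemetry, viewer, order gives the robot as it stands.
- The arm moves only by the tool send_rows, never from a script. Its argument "plan" is a list that holds one entry, the list of rows, each a list of 5 numbers: the closure, from -1 (fully open) to 1 (shut), then the shift along the world's x, y, z normalised to -1 to 1, where 1 is 0.2 m, then the turn about the world's z normalised to -1 to 1, where 1 is 60 degrees. A call has 1 to 20 rows; each row is the pose to reach, as a shift and turn from the pose commanded when the call began; what a row does not reach only later rows make up. A row lasts 1/12 s, in which the tool goes at most 41.7 mm and 7.16 degrees, less where a joint would pass 70% of its speed; a pose out of reach is approached as far as the arm can. A call with a number of a shift or a turn outside -1 to 1 is refused whole. A call with a gripper value outside its range is refused whole. The fingers move at their own pace and stop on an object; "force" is the grip in N (left out, the last holds). Time passes only in rows, so rows that repeat a pose let the fingers close. It gives the time, the measured TCP pose, the force, the opening and the grip force at its end, in the units of the state.
- telemetry.read_state(): the state, without advancing time (a new reading comes with each control period).
- viewer.read_camera(name): name is "side" or "top"; returns (picture, depth): 420x560x3 uint8, blue, green, red; 420x560 float32, m along the optical axis (not along the pixel's ray), 0 where there is no reading.
- viewer.calibration(name): a dict with "camera_matrix" (3x3 intrinsics, pixels), "extrinsics" (4x4, takes a point from camera to world coordinates). Camera axes: x right, y up, looking along -z (the intrinsics and any distortion apply to the point x, -y, -z); pixel columns grow to the right and rows downward; lengths in m; the calibration is good to about 2 mm. A picture is of the moment at which its call begins. calibration takes no time and is no camera call.
- order.close_job(): hands the job in; it is judged then, once.
The state is a dict: "t": time; "q": joint angles; "dq": joint speeds; "joint_torque": joint torques, N m; "tool_pos": TCP position; "orientation": TCP orientation; "force": force on the tool from outside, world axes, zero at the start; "wrist_torque": the same for the moment, N m; "opening": finger opening in m; "gripper_force": force on a finger pad.
Only numpy, scipy, OpenCV 4.12 (cv2) and the standard library are available. Lean on these libraries where they do the work, as an engineer would, in place of code of your own. Each camera call takes 0.05 s, during which the arm holds its last target. There are 200 camera calls.

## Task

Get the wax tissue cassettes ready in the press: lay every cassette lying on the bench flat on the press bed, wax up, in one straight tight row that starts against the fixed stop, centred across the bed and with their long sides touching, and crank the handle until the jaw has slid up against the last cassette. Then lay the metal cover plate squarely on the two white rails over the row, grip bar up, and push it right down until it sits level with both rails fully home. Leave the bottles, jar, cup and marker where they stand.

Things in the scene. Friction and masses are not known exactly. Their poses are not given: they have to be found in the camera images.
- press: fixed grey press, 136 mm (x) by 230 mm (y). Origin at bench height below the centre of a full row of four; z up. Bed top at z = 20 mm. White rails at x = -58 and +58 mm, 12 mm wide, 100 mm long in y, centred on y = 0. Gear housing, 36 mm high, at y = 104 to 158 mm. The plate goes centred over the origin.
- row_start (a point): middle of the fixed stop's face at the bed's top, press frame (0, -56, 20) mm; axes as the press. The stop is a steel bar 60 mm wide, 12 mm high. The row runs from here to +y: first cassette's centre at y = -42 mm in the press frame, then every 28 mm, all at x = 0, 40 mm sides along x.
- place0 (a point): where the first cassette's underside centre belongs in the row, press frame (0, -42, 20) mm
- place1 (a point): where the second cassette's underside centre belongs in the row, press frame (0, -14, 20) mm
- place2 (a point): where the third cassette's underside centre belongs in the row, press frame (0, 14, 20) mm
- place3 (a point): where the fourth (if there is one) cassette's underside centre belongs in the row, press frame (0, 42, 20) mm
- jaw_face (a point): middle of the sliding jaw's face (towards the stop) at the bed's top, axes as the press. The jaw is a steel bar 60 mm wide (x), 12 mm high, 12 mm thick (towards +y); its face slides between y = 78 and -8 mm in the press frame. It can start where it leaves too little room for the row.
- crank (a joint): crank angle, 0 to 10.75 rad, axis vertical at press frame (0, 135) mm; grows clockwise seen from above. 0: arm along press +x, jaw fully open (78 mm). Each rad moves the jaw 8 mm towards the stop. It stays where it is left.
- crank_axis (a point): point on the crank's axis at the height to hold the knob (67 mm above the bench)
- knob (a point): middle of the crank's knob, 40 mm from the axis, 67 mm above the bench: an upright black cylinder 16 mm across, from 46 to 76 mm above the bench, free to spin on its pin, so it can be pinched from above and led round in a circle without turning the hand. The steel arm's top is at 46 mm.
- rail_near (a joint): how far the near (-x) rail has been pushed down, 0 to 0.008 m. The rail is stiff (about 4.5 N) and stays where it is put; at 0 its top is 24 mm above the bed, at 0.008 fully home, 16 mm above the bed, level with the cassettes' tops.
- rail_far (a joint): the same for the far (+x) rail
- plate: loose aluminium cover plate 136 (x) x 116 (y) x 6 mm, 0.28 kg, with a black grip bar on its top: 14 mm wide (x), 60 mm long (y), 26 mm high above the plate. Origin at the centre of the underside. On the press its x lies along the press's x (either way round), underside 44 mm above the bench on raised rails, 36 mm when home.
- cassette0: wax tissue block in its grey plastic cassette: a slab 40 x 28 x 16 mm, 30 g, the wax on top; origin at the centre of its underside, x along its 40 mm side, z up. May be absent.
- cassette1: wax tissue block in its grey plastic cassette: a slab 40 x 28 x 16 mm, 30 g, the wax on top; origin at the centre of its underside, x along its 40 mm side, z up. May be absent.
- cassette2: wax tissue block in its grey plastic cassette: a slab 40 x 28 x 16 mm, 30 g, the wax on top; origin at the centre of its underside, x along its 40 mm side, z up. May be absent.
- cassette3: wax tissue block in its grey plastic cassette: a slab 40 x 28 x 16 mm, 30 g, the wax on top; origin at the centre of its underside, x along its 40 mm side, z up. May be absent.
- stain_jar: small amber jar, 34 mm across, 48 mm tall; not part of the job, leave it where it stands; origin at the centre of its underside
- specimen_cup: clear specimen cup with a white lid, 45 mm across, 46 mm tall; not part of the job, leave it where it stands; origin at the centre of its underside
- reagent_a: white reagent bottle, 52 mm across, 100 mm tall; not part of the job, leave it where it stands; origin at the centre of its underside
- reagent_b: amber reagent bottle, 52 mm across, 100 mm tall; not part of the job, leave it where it stands; origin at the centre of its underside
- marker: blue marker pen, 130 mm long; not part of the job, leave it where it stands; origin at the centre of its underside
Things that resemble listed ones, but are neither listed nor needed, are in the scene too. Several things have the shape of the plate; the one meant has the colours described above. What is shaped like the cassette3 but green is not meant.

How it is judged:
By the outcome, as a careful person would: the job done as asked, in the order asked, and still so for the second after the job is handed in, with the robot touching nothing.
Of cassette0, cassette1, cassette2, cassette3 only 3 to 4 are there at a start; the rules pass over those that are not, and their reading is None.
At some moment in a run one of plate may be knocked a few centimetres aside while the robot is not near it.
Once in a run the grip may slacken for a moment while it holds something.
It also fails if it takes over 210 s, if anything falls off the work surface, if the arm or the gripper's body presses on something with over 40 N, if the wrist force passes 120 N, or if a joint passes its speed limit or range.

## Working session

There is one attempt and no reset: what is moved stays moved. The work goes in short steps, Python scripts to look and compute and a tool call to move; the robot and the scene stay as the last step left them, time stands still between calls to the robot, and variables do not carry over. Pictures are saved under pics/ and viewed, at most 14 in all, crops included, and the job is handed in when it is done.

Besides the shell and the picture viewer there is one more tool, called after "Emit:" as a command line: name --argument value ..., lists and objects as JSON in quotes. send_rows: Moves the arm, as the interface text tells. Scaled input: -1 to 1 covers 0.2 m each way for a shift and 60 degrees each way for a turn. Its arguments: {"type":"object","properties":{"plan":{"type":"array"},"force":{"type":"number"}},"required":["plan"]}

```bash
ls; mkdir -p pics; cat > h.py <<'E'
import numpy as np,cv2
from plant import telemetry,viewer,order
def cam(n):
    p,d=viewer.read_camera(n);c=viewer.calibration(n);K=np.array(c["camera_matrix"]);E=np.array(c["extrinsics"])
    v,u=np.mgrid[:420,:560].astype(float)
    X=np.stack([(u-K[0,2])/K[0,0]*d,-(v-K[1,2])/K[1,1]*d,-d],-1)
    W=X@E[:3,:3].T+E[:3,3]; W[d==0]=np.nan
    return p,d,W,K,E,c
E
python3 - <<'E'
from h import *
for n in("top","side"):
    p,d,W,K,E,c=cam(n);cv2.imwrite(f"pics/{n}0.png",p);np.savez(f"{n}0.npz",p=p,W=W,d=d);print(n,c)
print(telemetry.read_state())
E
```

```text
pics
top {'camera_matrix': array([[435.19527305,   0.        , 279.82679247],
       [  0.        , 435.19527305, 212.15534037],
       [  0.        ,   0.        ,   1.        ]]), 'extrinsics': array([[-0.01349143,  0.99167289, -0.12807364,  0.45258821],
       [-0.99981035, -0.01157994,  0.01565791,  0.13133736],
       [ 0.01404444,  0.1282606 ,  0.99164105,  1.11994669],
       [ 0.        ,  0.        ,  0.        ,  1.        ]])}
side {'camera_matrix': array([[409.35835764,   0.        , 284.14952114],
       [  0.        , 409.35835764, 205.50787712],
       [  0.        ,   0.        ,   1.        ]]), 'extrinsics': array([[-0.99495676,  0.06970972, -0.07212218,  0.51818242],
       [-0.09960876, -0.60211542,  0.79217114,  0.94109883],
       [ 0.01179615,  0.79536003,  0.6060225 ,  0.71823934],
       [ 0.        ,  0.        ,  0.        ,  1.        ]])}
{'t': 0.1, 'q': array([ 1.23858786e+00,  1.31081579e-01,  1.48916491e+00, -1.90291528e-05,
        1.52300323e+00, -8.54097242e-02]), 'dq': array([-0.00075569, -0.00091677, -0.00026486,  0.00101757,  0.00015332,
        0.00103197]), 'joint_torque': array([ 1.02213893e-03, -5.61333311e+01, -4.93103027e+01,  7.70474738e-02,
        2.89242889e-02, -8.75674573e-05]), 'tool_pos': array([0.14641242, 0.5813617 , 0.23469775]), 'orientation': array([-3.86645876e-01, -3.11738055e+00,  2.55229698e-03]), 'force': array([-0.7862677 ,  0.98368999, -0.06232573]), 'wrist_torque': array([-0.03539452,  0.03992979, -0.01124405]), 'gripper_force': 0.0, 'opening': 0.09279269594769711}
```

View pics/top0.png

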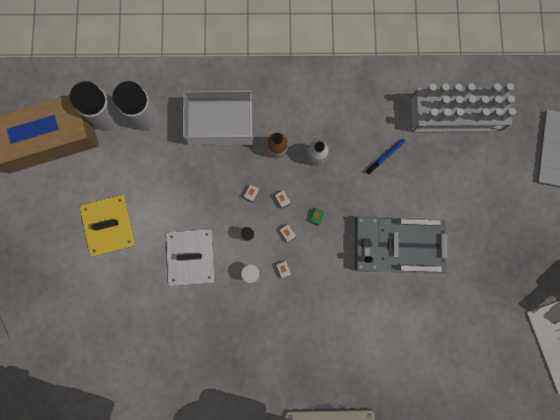

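View pics/side0.png

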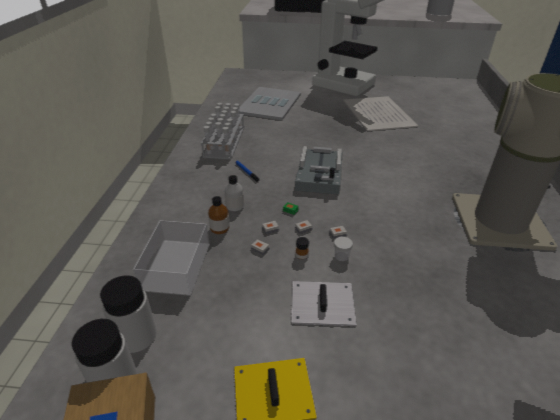

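The top view shows the press at cols 357–447, rows 215–273, with its housing on the left, so press +y is about world +y. The jaw is at col 395 and the knob at (368,259). Four cassettes lie at (251,193), (282,199), (287,233) and (283,269); the green decoy is at (317,216). The metal plate is at (190,257), with its bar along world y.

```bash
cat >> h.py <<'E'
def segs(p,W,lo,hi,box=None,amin=20):
    m=((W[...,2]>lo)&(W[...,2]<hi)).astype(np.uint8)
    if box: k=np.zeros_like(m);k[box[1]:box[3],box[0]:box[2]]=1;m*=k
    n,l,s,c=cv2.connectedComponentsWithStats(m)
    for i in range(1,n):
        if s[i,4]<amin: continue
        P=W[l==i];r=cv2.minAreaRect(P[:,:2].astype(np.float32)*1000)
        print("px",c[i].round(1),s[i,4],"mean",(np.median(P,0)*1000).round(1),P[:,:2].mean(0).round(4)*1000,"rect",np.round(r[0],1),np.round(r[1],1),round(r[2],1),"bgr",p[l==i].mean(0).round())
E
python3 - <<'E'
from h import *
z=np.load("top0.npz");p,W,d=z['p'],z['W'],z['d']
g=W[280:330,200:330,2];print("bench z",np.nanmedian(g),np.nanstd(g))
print("cass/plate");segs(p,W,.008,.13,(70,120,345,300))
print("press high");
for lo,hi in((.013,.025),(.025,.034),(.034,.041),(.041,.055),(.055,.09)):
    print(lo,hi);segs(p,W,lo,hi,(345,205,460,285),12)
b=cv2.resize(p[205:285,345:460],None,fx=6,fy=6,interpolation=cv2.INTER_CUBIC);cv2.imwrite("pics/press0.png",b)
E
```

```text
bench z -0.0011439714963684677 0.003897281222193034
cass/plate
px [ 86.8 132.8] 977 mean [797.3 600.4  55.8] [797.2 597.1] rect [805.9 602. ] [ 61.5 149.9] 48.4 bgr [59. 76. 91.]
px [143.1 123.6] 214 mean [822.  459.1  39.9] [824.  460.4] rect [826.9 459.9] [16.  60.7] 17.0 bgr [84. 86. 88.]
px [214.5 137.4] 683 mean [779.3 280.9  45.4] [785.2 277.9] rect [810.  269.5] [169.8  65.8] 89.6 bgr [112. 111. 114.]
px [276.6 145. ] 417 mean [755.8 119.7  67.5] [757.2 120.5] rect [764.5 120.8] [50.2 49. ] 2.1 bgr [39. 50. 67.]
px [316.5 152.5] 419 mean [735.5  22.6  67.7] [736.9  21.5] rect [742.7  18.6] [51.9 49.5] 86.2 bgr [81. 82. 84.]
px [250.7 192.8] 153 mean [646.  187.5  14.4] [646.4 188.1] rect [646.5 188.2] [26.9 37.9] 63.8 bgr [120. 127. 142.]
px [281.8 198.9] 153 mean [629.3 107.9  14.6] [629.6 108.3] rect [629.6 108.3] [38.5 26.8] 30.5 bgr [119. 127. 141.]
px [316.4 216.4] 150 mean [582.9  20.9  14.8] [583.2  20.5] rect [583.7  20.3] [26.6 37.2] 68.3 bgr [54. 95. 63.]
px [104.1 224.7] 181 mean [566.5 554.2  29.8] [567.2 555.3] rect [571.1 558.4] [21.3 59.9] 12.7 bgr [31. 45. 50.]
[... 2690 characters left out ...]
 40.1] [ 445.4 -262.9] rect [ 445.9 -262.9] [15.7  9.8] 89.2 bgr [148. 150. 152.]
0.041 0.055
px [414.7 221.4] 83 mean [ 565.3 -223.1   42.4] [ 564.6 -222.7] rect [ 563.8 -224.9] [78.1 11.8] 87.0 bgr [143. 146. 148.]
px [434.8 222.2] 26 mean [ 561.2 -272.9   42.2] [ 561.8 -273. ] rect [ 562.3 -272.4] [22.7 10.5] 88.6 bgr [148. 150. 153.]
px [366.4 247. ] 121 mean [504.4 -98.   46.7] [502.  -98.1] rect [500.2 -99.7] [48.8 21.8] 4.3 bgr [85. 83. 82.]
px [419.7 268.3] 141 mean [ 448.4 -225.4   42.7] [ 448.  -228.6] rect [ 447.8 -229.7] [98.7 11.6] 87.0 bgr [148. 150. 153.]
0.055 0.09
px [368.2 259.3] 44 mean [471.9 -95.4  74.3] [471.4 -95.8] rect [471.3 -96.7] [14.  14.1] 27.3 bgr [30. 29. 29.]
```

View pics/press0.png

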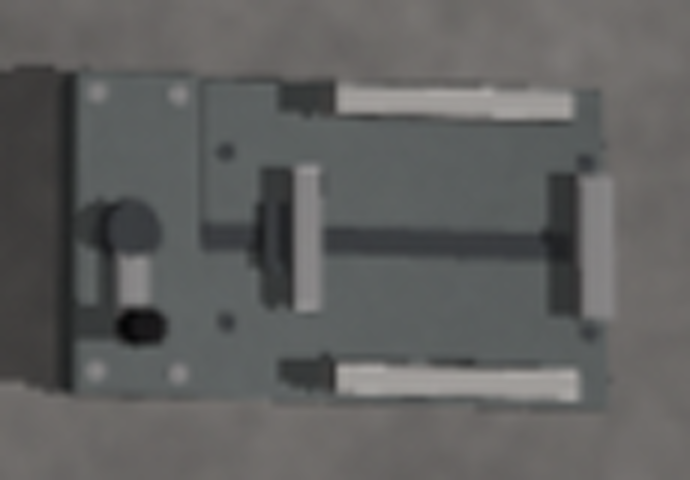

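The crop shows the jaw at crop (307,238) and the stop at (596,246). The knob is at (142,327), so the crank arm points along press −x. Next I'll fit the poses more finely and cross-check them with the side camera.

```bash
cat >> h.py <<'E'
def pose(W,m):
    P=W[m][:,:2]; c=P.mean(0); 
    _,v=np.linalg.eigh(np.cov((P-c).T)); a=np.degrees(np.arctan2(v[1,1],v[0,1]))
    r=cv2.minAreaRect((P*1000).astype(np.float32))
    return (c*1000).round(1),round(float((a+90)%180-90),1),np.round(r[0],1),m.sum()
E
python3 - <<'E'
from h import *
for n in("top","side"):
    z=np.load(n+"0.npz");p,W=z['p'],z['W']
    print(n)
    for nm,x,y,lo,hi,r in(("c_a",646,188,.011,.022,26),("c_b",630,108,.011,.022,26),("c_c",542,97,.011,.022,26),("c_d",450,108,.011,.022,26),("green",583,20,.011,.022,26),("bar",484,344,.02,.05,40),("plate",484,344,.003,.05,95),("knob",471,-96,.06,.085,20),("railF",563,-235,.0385,.05,60),("railN",448,-230,.0385,.05,60),("jaw",508,-170,.0265,.036,35),("stop",503,-296,.0265,.036,35),("jar",538,197,.04,.06,30),("cup",440,190,.04,.06,30)):
        m=(np.hypot(W[...,0]-x/1e3,W[...,1]-y/1e3)<r/1e3)&(W[...,2]>lo)&(W[...,2]<hi)
        if m.sum()>5: print(nm,*pose(W,m),(W[m][:,:2].min(0)*1e3).round(),(W[m][:,:2].max(0)*1e3).round(),"z",np.median(W[m][:,2]).round(4))
E
```

```text
top
c_a [646.4 187.8] -23.6 [646.5 188.5] 141 [625. 169.] [667. 205.] z 0.0149
c_b [629.9 108.5] 29.4 [630.2 108.6] 144 [611.  90.] [651. 126.] z 0.0147
c_c [541.8  96.6] 32.4 [542.1  96.8] 145 [521.  79.] [562. 117.] z 0.0153
c_d [449.7 108. ] 24.8 [449.9 107.9] 146 [429.  90.] [468. 125.] z 0.0149
green [583.   20.2] -25.1 [583.5  20. ] 144 [563.   3.] [602.  37.] z 0.0149
bar [484.1 344. ] -86.4 [484.4 344.6] 141 [477. 315.] [491. 374.] z 0.0301
plate [483.7 344.6] 1.3 [480.3 344.6] 2083 [389. 253.] [571. 438.] z 0.0055
knob [471.5 -96.3] -65.3 [471.3 -96.7] 40 [ 465. -105.] [479. -89.] z 0.0745
railF [ 563.5 -235.6] 87.9 [ 563.6 -235.3] 179 [ 557. -285.] [ 571. -186.] z 0.0414
railN [ 447.8 -230. ] 87.2 [ 447.8 -230.3] 192 [ 441. -280.] [ 454. -180.] z 0.042
jaw [ 508.  -172.8] -2.3 [ 508.4 -169.3] 127 [ 479. -181.] [ 537. -159.] z 0.0305
stop [ 503.5 -295.4] -2.2 [ 503.  -295.9] 145 [ 473. -305.] [ 533. -288.] z 0.031
jar [539.6 197.8] 10.0 [540.5 197.3] 126 [525. 184.] [556. 211.] z 0.0466
cup [440.6 190.3] 62.2 [441.1 190.5] 259 [420. 170.] [462. 212.] z 0.0449
side
c_a [646. 
[... 366 characters left out ...]
[484.3 349.8] -85.8 [484.  347.3] 162 [475. 318.] [492. 376.] z 0.0304
plate [484.2 351.1] 2.3 [481.8 348.8] 2436 [413. 283.] [554. 410.] z 0.0052
knob [471.9 -92.3] -17.0 [472.3 -93.9] 31 [ 465. -101.] [478. -86.] z 0.0699
railF [ 563.5 -231.4] 87.3 [ 563.3 -235.4] 56 [ 557. -285.] [ 570. -186.] z 0.0408
railN [ 447.9 -226.1] 87.0 [ 447.8 -227.1] 60 [ 441. -278.] [ 455. -177.] z 0.0414
jaw [ 507.9 -171.7] -2.6 [ 507.4 -171.8] 59 [ 479. -184.] [ 536. -159.] z 0.0295
stop [ 502.1 -293.3] -3.4 [ 502.1 -294.7] 53 [ 473. -303.] [ 532. -282.] z 0.0302
jar [539.5 201.7] 82.2 [539.7 200.2] 112 [524. 184.] [555. 215.] z 0.0465
cup [440.7 193.5] 80.3 [440.4 191.5] 201 [419. 169.] [463. 213.] z 0.0446
```

Emit:
send_rows --plan '[[[-1,0.4,-0.5,0,0.195],[-1,0.8,-1,0,0.195],[-1,0.8,-1,0,0.195],[-1,0.8,-1,0,0.195],[-1,0.8,-1,0,0.195],[-1,0.8,-1,0,0.195],[-1,0.8,-1,0,0.195]]]' --force 30

```text
t: 0.68
tool_pos: [0.3096, 0.3775, 0.2353]
orientation: [0.073, 3.14, -0.003]
force: [-0.7, 0.0, 0.2]
opening: 0.093
gripper_force: 0.0
```

Emit:
send_rows --plan '[[[-1,0.82,-1,0,0],[-1,0.82,-1,0,0],[-1,0.82,-1,0,0],[-1,0.82,-1,0,0],[-1,0.82,-1,0,0],[-1,0.82,-1,0,0],[-1,0.82,-1,0,0]]]'

```text
t: 1.27
tool_pos: [0.4732, 0.1776, 0.2353]
orientation: [0.073, 3.14, -0.003]
force: [-0.1, 0.8, 0.6]
opening: 0.0929
gripper_force: 0.0
```

Emit:
send_rows --plan '[[[-1,0,-1,0,0],[-1,0,-1,0,0],[-1,0,-1,0,0],[-1,0,-1,0,0],[-1,0,-1,0,0],[-1,0,-1,0,0]]]'

```text
t: 1.77
tool_pos: [0.4702, -0.0226, 0.2354]
orientation: [-0.074, -3.14, 0.003]
force: [0.8, 0.4, 0.4]
opening: 0.0932
gripper_force: 0.0
```

Emit:
send_rows --plan '[[[-1,0,-0.39,-0.58,0],[-1,0,-0.39,-0.58,0],[-1,0,-0.39,-0.58,0],[-1,0,-0.39,-0.58,0],[-1,0,-0.39,-0.58,0],[-1,0,-0.39,-0.58,0]]]'

```text
t: 2.27
tool_pos: [0.4701, -0.0951, 0.119]
orientation: [-0.068, -3.139, -0.002]
force: [-0.3, 0.1, 0.7]
opening: 0.0931
gripper_force: 0.0
```

Emit:
send_rows --plan '[[[-1,0.005,0,-0.15,0],[-1,0.005,0,-0.265,0],[-1,0.005,0,-0.265,0],[0.4,0.005,0,-0.265,0],[1,0.005,0,-0.265,0],[1,0.005,0,-0.265,0],[1,0.005,0,-0.265,0],[1,0.005,0,-0.265,0],[1,0.005,0,-0.265,0],[1,0.005,0,-0.265,0],[1,0.005,0,-0.265,0],[1,0.005,0,-0.265,0]]]'

```text
t: 3.27
tool_pos: [0.4715, -0.0962, 0.0666]
orientation: [-0.067, -3.141, -0.0]
force: [0.7, -0.0, 0.6]
opening: 0.0376
gripper_force: 0.0
```

Emit:
send_rows --plan '[[[1,0,0,0,0],[1,0,0,0,0],[1,0,0,0,0],[1,0,0,0,0],[1,0,0,0,0],[1,0,0,0,0],[1,0,0,0,0]]]'

```text
t: 3.85
tool_pos: [0.4715, -0.0963, 0.0666]
orientation: [-0.067, -3.141, 0.0]
force: [0.5, -1.3, -0.3]
opening: 0.0153
gripper_force: 30.0
```

```bash
cat > arc.py <<'E'
import sys,numpy as np
# arc a0 a1 (deg world, from axis), n rows; start at a0
a0,a1,n=map(float,sys.argv[1:4])
a=np.radians(np.linspace(a0,a1,int(n)+1))
for k in a[1:]: print(np.round([200*(np.cos(k)-np.cos(a[0]))/1e3,200*(np.sin(k)-np.sin(a[0]))/1e3],3).tolist())
E
python3 arc.py 178 295 18
```

```text
[0.0, -0.023]
[0.004, -0.045]
[0.009, -0.067]
[0.017, -0.088]
[0.028, -0.108]
[0.04, -0.127]
[0.055, -0.145]
[0.071, -0.16]
[0.089, -0.174]
[0.109, -0.185]
[0.13, -0.194]
[0.151, -0.201]
[0.174, -0.205]
[0.196, -0.207]
[0.219, -0.206]
[0.241, -0.203]
[0.263, -0.197]
[0.284, -0.188]
```

Emit:
send_rows --plan '[[[1,0.0,-0.023,0,0],[1,0.004,-0.045,0,0],[1,0.009,-0.067,0,0],[1,0.017,-0.088,0,0],[1,0.028,-0.108,0,0],[1,0.04,-0.127,0,0],[1,0.055,-0.145,0,0],[1,0.071,-0.16,0,0],[1,0.089,-0.174,0,0],[1,0.109,-0.185,0,0],[1,0.13,-0.194,0,0],[1,0.151,-0.201,0,0],[1,0.174,-0.205,0,0],[1,0.196,-0.207,0,0],[1,0.219,-0.206,0,0],[1,0.241,-0.203,0,0],[1,0.263,-0.197,0,0],[1,0.284,-0.188,0,0],[1,0.284,-0.188,0,0]]]'

```text
t: 5.43
tool_pos: [0.5298, -0.1344, 0.0667]
orientation: [0.067, 3.139, -0.002]
force: [4.5, -4.5, -3.9]
opening: 0.0153
gripper_force: 30.0
```

Emit:
send_rows --plan '[[[0.2,0.284,-0.188,0,0],[0.2,0,0,0,0],[0.2,0,0,0,0],[0.2,0,0,0.2,0],[0.0,0,0,0.415,0],[-0.5,0.02,0.2,0.415,-0.1],[-0.5,0.066,1,0.415,-0.5],[-0.5,0.066,1,0.415,-0.917],[-0.5,0.066,1,0.415,-0.917],[-0.5,0.066,1,0.415,-0.917],[-0.5,0.066,1,0.415,-0.917],[-0.5,0.066,1,0.415,-0.917],[-0.5,0.066,1,0.415,-0.917],[-0.5,0.066,1,0.415,-0.917],[-0.5,0.066,1,0.415,-0.917]]]'

```text
t: 6.68
tool_pos: [0.5419, 0.067, 0.1497]
orientation: [1.511, 2.754, 0.001]
force: [0.5, 0.6, -0.8]
opening: 0.0698
gripper_force: 0.0
```

I put a stray offset in that first row by mistake, so I'm checking whether it disturbed the crank.

```bash
cat >> h.py <<'E'
def look(n,items,save=None):
    p,d,W,*_=cam(n)
    if save: cv2.imwrite("pics/"+save,p)
    for nm,x,y,lo,hi,r in items:
        m=(np.hypot(W[...,0]-x/1e3,W[...,1]-y/1e3)<r/1e3)&(W[...,2]>lo)&(W[...,2]<hi)
        if m.sum()>5: print(nm,*pose(W,m),(W[m][:,:2].min(0)*1e3).round(),(W[m][:,:2].max(0)*1e3).round(),"z",np.median(W[m][:,2]).round(4))
        else: print(nm,"none")
    return p,W
KN=("knob",512,-98,.06,.085,55);JAW=("jaw",508.5,-165,.0265,.036,36);ST=("stop",503,-296,.0265,.036,35)
RF=("railF",563,-235,.0385,.05,60);RN=("railN",448,-230,.0385,.05,60)
E
python3 -c "
from h import *
look('top',[KN,JAW,ST,RF,RN,('bar',484,344,.02,.05,40)],'p1.png')
look('side',[KN,JAW,ST,RF,RN])"
```

```text
knob [ 497.4 -135.1] -6.7 [ 497.7 -135.3] 42 [ 490. -142.] [ 505. -129.] z 0.0742
jaw [ 508.3 -163.2] -2.7 [ 508.5 -159. ] 122 [ 479. -170.] [ 537. -149.] z 0.0304
stop [ 503.5 -295.7] -2.0 [ 502.9 -295.6] 141 [ 473. -304.] [ 533. -288.] z 0.0306
railF [ 563.3 -235.5] 87.7 [ 563.3 -234.8] 177 [ 557. -284.] [ 571. -186.] z 0.0414
railN [ 447.7 -229.9] 87.0 [ 447.8 -230.3] 193 [ 441. -280.] [ 454. -181.] z 0.0419
bar [484.2 344.1] -86.2 [484.3 344.4] 140 [476. 315.] [491. 374.] z 0.0304
knob none
jaw [ 516.  -162.9] -1.7 [ 508.5 -164.6] 32 [ 479. -173.] [ 538. -157.] z 0.0299
stop [ 523.1 -293.7] 23.7 [ 524.4 -292.9] 10 [ 517. -299.] [ 531. -287.] z 0.0292
railF [ 562.6 -227.6] -88.6 [ 564.1 -221.8] 18 [ 559. -255.] [ 569. -189.] z 0.0412
railN [ 448.1 -219.6] 86.2 [ 448.2 -223.8] 52 [ 441. -270.] [ 455. -177.] z 0.0414
```

Emit:
send_rows --plan '[[[-0.5,0,0.155,-0.2,0],[-0.5,0,0.155,-0.45,0],[-0.5,0,0.155,-0.65,0],[-0.5,0,0.155,-0.65,0],[-0.5,0,0.155,-0.65,0],[1,0,0.155,-0.65,0],[1,0,0.155,-0.65,0],[1,0,0.155,-0.65,0],[1,0,0.155,-0.65,0],[1,0,0.155,-0.65,0],[1,0,0.155,-0.65,0],[1,0,0.155,-0.65,0],[1,0,0.155,-0.65,0]]]'

```text
t: 7.87
tool_pos: [0.5417, 0.0972, 0.0198]
orientation: [1.51, 2.755, 0.0]
force: [0.2, -0.2, -0.3]
opening: 0.0397
gripper_force: 30.0
```

Emit:
send_rows --plan '[[[1,0,0,0.2,0],[1,0,0,0.4,0],[1,0,0,0.5,0],[1,-0.05,-0.2,0.5,-0.15],[1,-0.1,-0.5,0.5,-0.3],[1,-0.1,-0.7,0.5,-0.45],[1,-0.1,-0.9,0.5,-0.583],[1,-0.1,-1,0.5,-0.583],[1,-0.1,-1,0.5,-0.583],[1,-0.1,-1,0.5,-0.583]]]'

```text
t: 8.7
tool_pos: [0.5213, -0.1045, 0.1196]
orientation: [-2.272, -2.17, -0.0]
force: [0.2, 1.0, -0.3]
opening: 0.0396
gripper_force: 30.0
```

Emit:
send_rows --plan '[[[1,-0.02,-0.2,0,0],[1,-0.05,-0.4,0,0],[1,-0.07,-0.6,0,0],[1,-0.0905,-0.8,0,0],[1,-0.0905,-0.856,0,0],[1,-0.0905,-0.856,0,0],[1,-0.0905,-0.856,-0.15,0],[1,-0.0905,-0.856,-0.25,0],[1,-0.0905,-0.856,-0.32,0],[1,-0.0905,-0.856,-0.37,0],[1,-0.0905,-0.856,-0.37,0]]]'

```text
t: 9.62
tool_pos: [0.5024, -0.2709, 0.0429]
orientation: [-2.262, -2.173, 0.001]
force: [-1.2, 0.2, -1.2]
opening: 0.0397
gripper_force: 30.0
```

Emit:
send_rows --plan '[[[1,0,0,0,0],[1,0,0,-0.015,0],[1,0,0,-0.025,0],[1,0,0,-0.025,0],[1,0,0,-0.025,0]]]'

```text
t: 10.03
tool_pos: [0.5038, -0.2742, 0.0412]
orientation: [2.268, 2.173, 0.0]
force: [0.5, 0.8, -0.7]
opening: 0.0397
gripper_force: 30.0
```

Emit:
send_rows --plan '[[[1,0,0,-0.007,0],[1,0,0,-0.007,0],[-0.15,0,0,-0.007,0],[-0.15,0,0,-0.007,0],[-0.15,0,0,-0.007,0],[-0.15,0,0,-0.007,0],[-0.15,0,0,0.2,0],[-0.15,0,0,0.4,0],[-0.5,0,0.2,0.4,0],[-0.5,0,0.4,0.4,0],[-0.5,0,0.6,0.4,0],[-0.5,0,0.8,0.4,0],[-0.5,0,1,0.4,0],[-0.5,0,1,0.4,0],[-0.5,0,1,0.4,0]]]'

```text
t: 11.28
tool_pos: [0.5034, -0.072, 0.1206]
orientation: [-2.264, -2.178, 0.0]
force: [0.1, 0.4, 0.1]
opening: 0.0696
gripper_force: 0.0
```

```bash
python3 -c "
from h import *
C=[('a',646,188,.011,.022,26),('b',630,108,.011,.022,26),('d',450,108,.011,.022,26)]
p,W=look('top',[('r0',504,-274,.034,.0385,34),KN,JAW]+C+[('bar',484,344,.02,.05,40)],'p2.png')
cv2.imwrite('pics/press2.png',cv2.resize(p[205:285,345:460],None,fx=5,fy=5,interpolation=cv2.INTER_CUBIC))
print(telemetry.read_state()['tool_pos'])"
```

```text
r0 none
knob none
jaw none
a [646.6 188. ] -22.1 [646.5 188.2] 140 [625. 169.] [667. 206.] z 0.015
b [630.  108.1] 27.9 [630.1 108.4] 139 [609.  90.] [651. 126.] z 0.0147
d [449.8 107.9] 22.5 [449.7 107.9] 148 [428.  90.] [471. 125.] z 0.0149
bar [484.1 344.1] -86.5 [484.4 344.5] 140 [476. 315.] [491. 374.] z 0.0307
[ 0.50350902 -0.07351149  0.12069946]
```

View pics/press2.png

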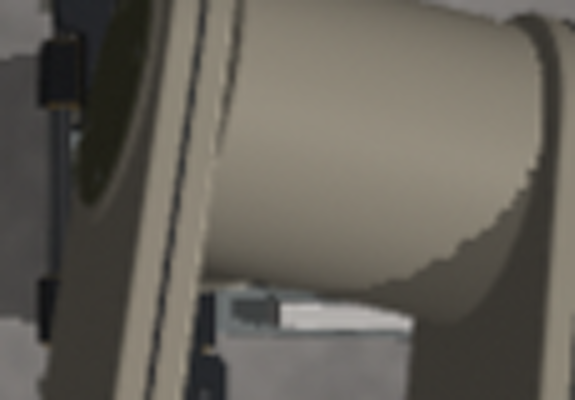

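The arm blocks the view of the press. I'll go over cassette d and look from there.

Emit:
send_rows --plan '[[[-0.5,-0.06,0.2,0,0.1],[-0.5,-0.12,0.4,0,0.2],[-0.5,-0.2,0.6,0,0.3],[-0.5,-0.27,0.8,0,0.42],[-0.5,-0.27,0.91,0,0.42],[-0.5,-0.27,0.91,0,0.42],[-0.5,-0.27,0.91,0,0.42]]]'

```text
t: 11.92
tool_pos: [0.4499, 0.1077, 0.1208]
orientation: [1.738, 2.616, -0.0]
force: [-0.3, -0.4, 0.2]
opening: 0.0701
gripper_force: 0.0
```

```bash
python3 -c "
from h import *
p,W=look('top',[('r0',504,-274,.0335,.0385,34),ST,KN,JAW],'p3.png')
cv2.imwrite('pics/press3.png',cv2.resize(p[205:285,345:460],None,fx=6,fy=6,interpolation=cv2.INTER_CUBIC))"
```

```text
r0 [ 503.  -277.4] -13.5 [ 509.1 -281.1] 132 [ 485. -300.] [ 533. -261.] z 0.0352
stop [ 503.4 -285.7] -15.0 [ 505.  -282.5] 249 [ 475. -305.] [ 533. -261.] z 0.0324
knob [ 497.4 -135. ] -14.9 [ 497.9 -135.1] 42 [ 491. -142.] [ 505. -128.] z 0.0742
jaw [ 508.9 -163.3] -1.9 [ 508.4 -160.9] 120 [ 479. -171.] [ 537. -152.] z 0.0306
```

View pics/press3.png

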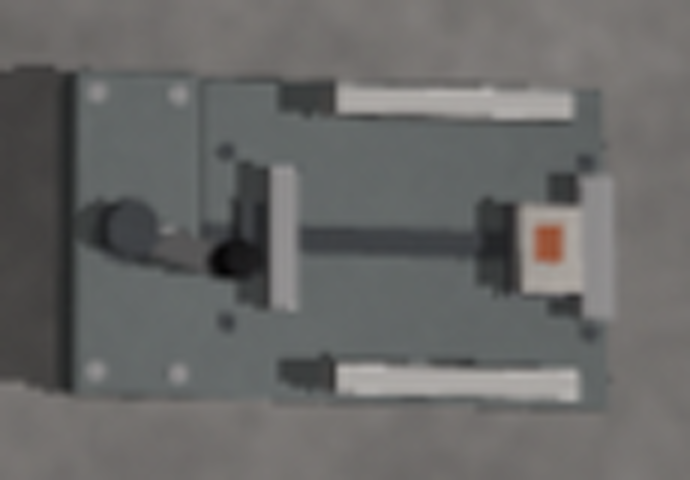

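The first cassette sits against the stop at crop (550,248) and is centred to under 1 mm. Next I'll pick up d and place it second.

Emit:
send_rows --plan '[[[-0.5,0,0,-0.2,0],[-0.5,0,0,-0.4,0],[-0.5,0,0,-0.505,0],[-0.5,0,0,-0.505,0],[1,0,0,-0.505,0],[1,0,0,-0.505,0],[1,0,0,-0.505,0],[1,0,0,-0.505,0],[1,0,0,-0.505,0],[1,0,0,-0.505,0],[1,0,0,-0.505,0],[1,0,0,-0.505,0],[1,0,0,-0.3,0],[1,0,0,-0.1,0],[1,0,0,0,0],[1,0,0,0,0]]]'

```text
t: 13.3
tool_pos: [0.4532, 0.1087, 0.1266]
orientation: [1.735, 2.611, 0.01]
force: [0.2, -0.1, 0.2]
opening: 0.0395
gripper_force: 30.0
```

Emit:
send_rows --plan '[[[1,0.05,-0.2,0,-0.1],[1,0.1,-0.4,0,-0.2],[1,0.15,-0.6,0,-0.3],[1,0.2,-0.8,0,-0.42],[1,0.277,-1,0,-0.42],[1,0.277,-1,0,-0.42],[1,0.277,-1,0,-0.42]]]'

```text
t: 13.88
tool_pos: [0.5046, -0.0938, 0.1195]
orientation: [-2.271, -2.169, 0.001]
force: [0.0, 1.2, -0.8]
opening: 0.04
gripper_force: 30.0
```

Emit:
send_rows --plan '[[[1,0,-0.2,0,0],[1,0,-0.4,0,0],[1,0,-0.6,0,0],[1,0,-0.766,0,0],[1,0,-0.766,0,0],[1,0,-0.766,-0.1,0],[1,0,-0.766,-0.2,0],[1,0,-0.766,-0.3,0],[1,0,-0.766,-0.3,0],[1,0,-0.766,-0.3,0]]]'

```text
t: 14.72
tool_pos: [0.5036, -0.2428, 0.059]
orientation: [-2.263, -2.173, 0.001]
force: [0.5, 0.3, 0.8]
opening: 0.0397
gripper_force: 30.0
```

Emit:
send_rows --plan '[[[1,0,0,0,0],[1,0,0,0,0],[1,0,0,-0.04,0],[1,0,0,-0.08,0],[1,0,0,-0.107,0],[1,0,0,-0.107,0],[1,0,0,-0.107,0]]]'

```text
t: 15.3
tool_pos: [0.5046, -0.2451, 0.0387]
orientation: [-2.268, -2.173, 0.0]
force: [0.2, -1.2, 0.2]
opening: 0.0396
gripper_force: 30.0
```

Emit:
send_rows --plan '[[[-0.15,0,0,0,0],[-0.15,0,0,0,0],[-0.15,0,0,0,0],[-0.15,0,0,0,0],[-0.15,0,0,0.2,0],[-0.15,0,0,0.4,0],[-0.5,0,0.2,0.4,0],[-0.5,0,0.4,0.4,0],[-0.5,0,0.6,0.4,0],[-0.5,0.1,0.8,0.4,0.1],[-0.5,0.2,1,0.4,0.2],[-0.5,0.2,1,0.4,0.2]]]'

```text
t: 16.3
tool_pos: [0.5466, -0.0398, 0.1198]
orientation: [2.016, 2.409, 0.004]
force: [1.5, 0.1, -0.2]
opening: 0.0693
gripper_force: 0.0
```

Emit:
send_rows --plan '[[[-0.5,0.1,0.2,0,0.1],[-0.5,0.2,0.4,0,0.2],[-0.5,0.3,0.6,0,0.325],[-0.5,0.4,0.767,0,0.325],[-0.5,0.423,0.767,0,0.325],[-0.5,0.423,0.767,0,0.325],[-0.5,0.423,0.767,0,0.325]]]'

```text
t: 16.88
tool_pos: [0.6293, 0.1082, 0.1187]
orientation: [-1.592, -2.708, 0.001]
force: [-0.3, -0.5, 0.7]
opening: 0.0696
gripper_force: 0.0
```

```bash
python3 -c "
from h import *
p,W=look('top',[('r0',504,-274,.0335,.0385,34),ST,KN,JAW,('a',646,188,.011,.022,26),('bar',484,344,.02,.05,40)],'p4.png')
cv2.imwrite('pics/press4.png',cv2.resize(p[205:285,345:460],None,fx=6,fy=6,interpolation=cv2.INTER_CUBIC))"
```

```text
r0 [ 502.8 -267.2] 82.6 [ 501.2 -271.6] 186 [ 480. -301.] [ 530. -240.] z 0.0355
stop [ 502.7 -286.2] -13.5 [ 503.5 -282.7] 245 [ 473. -304.] [ 533. -262.] z 0.0324
knob [ 497.5 -134.7] 17.3 [ 498.  -135.2] 44 [ 491. -142.] [ 505. -128.] z 0.0742
jaw [ 508.8 -163.6] -2.2 [ 508.4 -160.8] 121 [ 479. -170.] [ 537. -152.] z 0.0306
a [640.7 201.2] -4.1 [642.7 201.6] 20 [634. 198.] [652. 206.] z 0.0149
bar [452.1 339.7] -84.0 [451.3 336.8] 89 [444. 313.] [459. 361.] z 0.0307
```

View pics/press4.png

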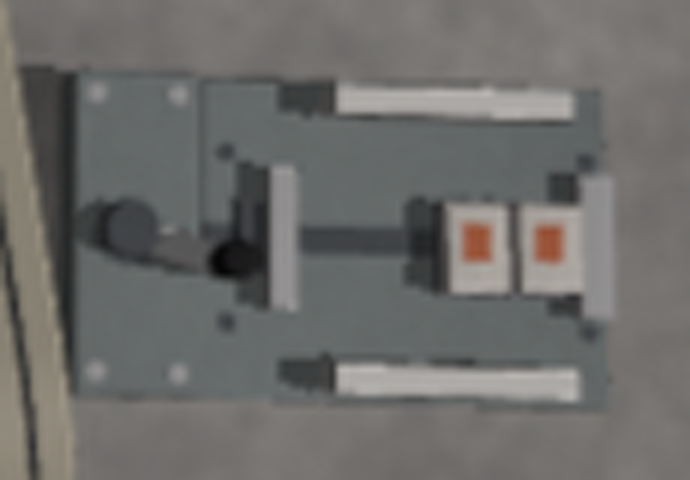

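Two cassettes are in the row, at crop (478,248) and (550,248), with a gap of about 3 mm. The plate has already been knocked to about (452,337). Next is b.

Emit:
send_rows --plan '[[[-0.5,0,0,-0.2,0],[-0.5,0,0,-0.4,0],[-0.5,0,0,-0.498,0],[-0.5,0,0,-0.498,0],[1,0,0,-0.498,0],[1,0,0,-0.498,0],[1,0,0,-0.498,0],[1,0,0,-0.498,0],[1,0,0,-0.498,0],[1,0,0,-0.498,0],[1,0,0,-0.498,0],[1,0,0,-0.498,0],[1,0,0,-0.3,0],[1,0,0,-0.1,0],[1,0,0,0,0],[1,0,0,0,0]]]'

```text
t: 18.27
tool_pos: [0.6335, 0.1088, 0.1265]
orientation: [1.588, 2.701, 0.01]
force: [1.0, 0.9, 1.3]
opening: 0.0394
gripper_force: 30.0
```

Emit:
send_rows --plan '[[[1,-0.07,-0.2,0,-0.1],[1,-0.14,-0.4,0,-0.2],[1,-0.21,-0.6,0,-0.3],[1,-0.28,-0.8,0,-0.42],[1,-0.35,-1,0,-0.525],[1,-0.35,-1,0,-0.525],[1,-0.35,-1,0,-0.525]]]'

```text
t: 18.85
tool_pos: [0.5584, -0.0939, 0.1186]
orientation: [-2.271, -2.169, 0.001]
force: [0.3, 0.9, 0.0]
opening: 0.0398
gripper_force: 30.0
```

Emit:
send_rows --plan '[[[1,-0.09,-0.2,0,0],[1,-0.18,-0.4,0,0],[1,-0.268,-0.622,0,0],[1,-0.268,-0.622,0,0],[1,-0.268,-0.622,0,0],[1,-0.268,-0.622,-0.1,0],[1,-0.268,-0.622,-0.2,0],[1,-0.268,-0.622,-0.29,0],[1,-0.268,-0.622,-0.29,0],[1,-0.268,-0.622,-0.29,0],[1,-0.268,-0.622,-0.29,0],[1,-0.268,-0.622,-0.29,0]]]'

```text
t: 19.85
tool_pos: [0.5073, -0.2159, 0.0628]
orientation: [2.265, 2.174, 0.001]
force: [-0.6, -0.0, -0.4]
opening: 0.0398
gripper_force: 30.0
```

Emit:
send_rows --plan '[[[1,0,0,-0.04,0],[1,0,0,-0.08,0],[1,0,0,-0.11,0],[1,0,0,-0.11,0],[1,0,0,-0.11,0]]]'

```text
t: 20.27
tool_pos: [0.5055, -0.2161, 0.0385]
orientation: [-2.268, -2.173, 0.0]
force: [-1.2, -0.2, -0.0]
opening: 0.0399
gripper_force: 30.0
```

Emit:
send_rows --plan '[[[-0.15,0,0,0,0],[-0.15,0,0,0,0],[-0.15,0,0,0,0],[-0.15,0,0,0,0],[-0.15,0,0,0.2,0],[-0.15,0,0,0.4,0],[-0.5,0,0.2,0.4,0],[-0.5,0.1,0.4,0.4,0],[-0.5,0.2,0.6,0.4,-0.1],[-0.5,0.3,0.8,0.4,-0.2],[-0.5,0.4,1,0.4,-0.35],[-0.5,0.4,1,0.4,-0.35]]]'

```text
t: 21.27
tool_pos: [0.5875, -0.0116, 0.1197]
orientation: [-2.63, -1.718, -0.003]
force: [0.5, -0.9, -0.3]
opening: 0.0695
gripper_force: 0.0
```

```bash
python3 -c "
from h import *
p,W=look('top',[KN,JAW,('a',646,188,.011,.022,27),('bar',455,335,.02,.05,40)],'p5.png')
look('side',[('a',646,188,.011,.022,27),('bar',455,335,.02,.05,40)])
"
```

```text
knob [ 497.5 -134.7] 7.0 [ 497.9 -134.9] 44 [ 490. -142.] [ 505. -128.] z 0.0737
jaw [ 508.9 -159.2] -1.7 [ 508.5 -155.5] 54 [ 480. -163.] [ 537. -149.] z 0.0303
a [646.6 188. ] -27.0 [646.7 188.1] 144 [625. 172.] [667. 206.] z 0.0154
bar [451.5 331.8] -86.7 [451.5 331.6] 140 [444. 302.] [459. 361.] z 0.0307
a [646.1 190.3] -29.8 [646.2 188.8] 116 [626. 167.] [666. 209.] z 0.0145
bar [451.7 337.5] -86.4 [451.2 334.4] 159 [444. 303.] [459. 365.] z 0.0301
```

Emit:
send_rows --plan '[[[-0.5,0.06,0.2,0,0],[-0.5,0.12,0.4,0,-0.033],[-0.5,0.18,0.6,0,-0.033],[-0.5,0.24,0.8,0,-0.033],[-0.5,0.301,1,0,-0.033],[-0.5,0.301,1,0,-0.033],[-0.5,0.301,1,0,-0.033]]]'

```text
t: 21.95
tool_pos: [0.646, 0.185, 0.1186]
orientation: [-2.652, -1.683, 0.001]
force: [0.6, 0.2, 0.4]
opening: 0.0698
gripper_force: 0.0
```

```bash
python3 -c "
from h import *
p,W=look('top',[KN,JAW],'p6.png')
cv2.imwrite('pics/press6.png',cv2.resize(p[205:285,345:460],None,fx=6,fy=6,interpolation=cv2.INTER_CUBIC))"
```

```text
knob [ 497.5 -134.9] -3.6 [ 497.9 -135.2] 43 [ 491. -142.] [ 505. -129.] z 0.074
jaw [ 508.9 -162.9] -1.6 [ 508.5 -159.1] 127 [ 479. -170.] [ 537. -149.] z 0.0309
```

View pics/press6.png

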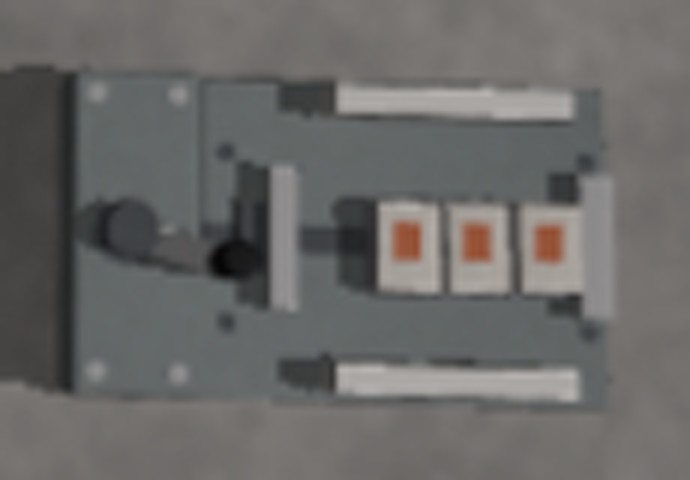

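Three cassettes now sit at crop (410,246), (480,248) and (550,248), leaving 32 mm of room before the jaw. That is enough for the fourth.

Emit:
send_rows --plan '[[[-0.5,0,0.0215,-0.2,0],[-0.5,0,0.0215,-0.4,0],[-0.5,0,0.0215,-0.498,0],[-0.5,0,0.0215,-0.498,0],[1,0,0.0215,-0.498,0],[1,0,0.0215,-0.498,0],[1,0,0.0215,-0.498,0],[1,0,0.0215,-0.498,0],[1,0,0.0215,-0.498,0],[1,0,0.0215,-0.498,0],[1,0,0.0215,-0.498,0],[1,0,0.0215,-0.498,0],[1,0,0.0215,-0.3,0],[1,0,0.0215,-0.1,0],[1,0,0.0215,0,0],[1,0,0.0215,0,0]]]'

```text
t: 23.33
tool_pos: [0.65, 0.1892, 0.1269]
orientation: [2.652, 1.677, 0.016]
force: [0.9, 0.4, 1.0]
opening: 0.0399
gripper_force: 29.9
```

Emit:
send_rows --plan '[[[1,-0.07,-0.2,0,0.1],[1,-0.14,-0.4,0,0.2],[1,-0.21,-0.6,0,0.3],[1,-0.28,-0.8,0,0.383],[1,-0.35,-1,0,0.383],[1,-0.35,-1,0,0.383],[1,-0.35,-1,0,0.383]]]'

```text
t: 23.92
tool_pos: [0.575, -0.0141, 0.1185]
orientation: [-2.272, -2.169, 0.001]
force: [0.0, 0.7, -0.3]
opening: 0.0396
gripper_force: 29.9
```

Emit:
send_rows --plan '[[[1,-0.09,-0.2,0,0],[1,-0.18,-0.4,0,0],[1,-0.27,-0.6,0,0],[1,-0.344,-0.8,0,0],[1,-0.344,-0.873,0,0],[1,-0.344,-0.873,0,0],[1,-0.344,-0.873,-0.1,0],[1,-0.344,-0.873,-0.2,0],[1,-0.344,-0.873,-0.29,0],[1,-0.344,-0.873,-0.29,0],[1,-0.344,-0.873,-0.29,0],[1,-0.344,-0.873,-0.29,0]]]'

```text
t: 24.92
tool_pos: [0.5082, -0.1856, 0.062]
orientation: [2.267, 2.175, 0.001]
force: [0.2, -1.1, -0.4]
opening: 0.0398
gripper_force: 29.9
```

Emit:
send_rows --plan '[[[1,0,0,-0.04,0],[1,0,0,-0.08,0],[1,0,0,-0.11,0],[1,0,0,-0.11,0],[1,0,0,-0.11,0]]]'

```text
t: 25.33
tool_pos: [0.5071, -0.1864, 0.0388]
orientation: [-2.268, -2.173, 0.0]
force: [0.7, 0.2, -0.7]
opening: 0.0396
gripper_force: 29.9
```

Emit:
send_rows --plan '[[[-0.15,0,0,0,0],[-0.15,0,0,0,0],[-0.15,0,0,0,0],[-0.15,0,0,0,0],[-0.15,0,0,0.2,0],[-0.15,0,0,0.5,0],[-0.15,0,0.2,0.5,0.1],[-0.15,0,0.4,0.5,0.2],[-0.15,0,0.6,0.5,0.3],[-0.15,0,0.8,0.5,0.4],[-0.15,0,1,0.5,0.5],[-0.15,0,1,0.5,0.6],[-0.15,0,1,0.5,0.7],[-0.15,0,1,0.5,0.75]]]'

```text
t: 26.5
tool_pos: [0.5072, 0.0147, 0.1393]
orientation: [1.252, 2.881, -0.0]
force: [0.1, -0.1, 0.1]
opening: 0.0531
gripper_force: 0.0
```

Emit:
send_rows --plan '[[[-0.15,0.2,0.2,0,0.1],[-0.15,0.3,0.4,0,0.2],[-0.15,0.4,0.5,0,0.3],[-0.15,0.4,0.5,0,0.4],[-0.15,0.4,0.5,0,0.5],[-0.15,0.4,0.5,0,0.6],[-0.15,0.4,0.5,0,0.7],[-0.15,0.4,0.5,0,0.75],[-0.15,0.4,0.5,0,0.75]]]'

```text
t: 27.25
tool_pos: [0.5872, 0.1136, 0.1391]
orientation: [-0.063, -3.141, 0.0]
force: [0.2, -0.5, 0.1]
opening: 0.0536
gripper_force: 0.0
```

```bash
python3 -c "
from h import *
p,W=look('top',[KN,JAW],'p7.png')
cv2.imwrite('pics/press7.png',cv2.resize(p[205:285,345:460],None,fx=6,fy=6,interpolation=cv2.INTER_CUBIC))"
```

```text
knob [ 497.7 -134.9] 24.7 [ 497.9 -135.2] 43 [ 491. -142.] [ 505. -128.] z 0.0739
jaw [ 506.6 -174.4] -0.4 [ 508.1 -175.2] 244 [ 479. -199.] [ 537. -152.] z 0.0321
```

View pics/press7.png

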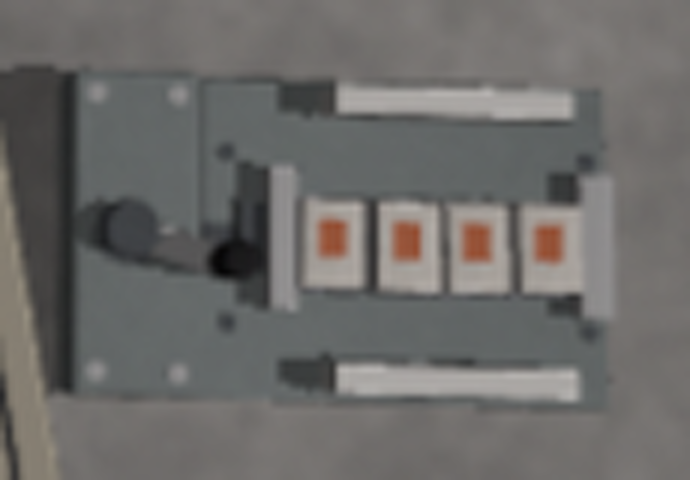

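All four cassettes stand in the row, at crop x 333, 408, 478 and 550, with small gaps. Next I'll crank clockwise.

Emit:
send_rows --plan '[[[0.35,-0.1,-0.2,0,0],[0.35,-0.2,-0.4,0,0],[0.35,-0.3,-0.6,0,0],[0.35,-0.4,-0.8,0,0],[0.35,-0.45,-1,0,0],[0.35,-0.45,-1,0,0]]]'

```text
t: 27.8
tool_pos: [0.4954, -0.0908, 0.1394]
orientation: [-0.075, -3.14, 0.003]
force: [0.1, -0.8, -0.3]
opening: 0.0297
gripper_force: 0.0
```

Emit:
send_rows --plan '[[[0.35,0,-0.15,0,0],[0.35,0,-0.243,0,0],[0.35,0,-0.243,0,0],[0.35,0,-0.243,0,0],[0.35,0,-0.243,-0.1,0],[0.35,0,-0.243,-0.2,0],[0.35,0,-0.243,-0.3,0],[0.35,0,-0.243,-0.363,0],[0.35,0,-0.243,-0.363,0],[1,0,-0.243,-0.363,0],[1,0,-0.243,-0.363,0],[1,0,-0.243,-0.363,0],[1,0,-0.243,-0.363,0],[1,0,-0.243,-0.363,0]]]'

```text
t: 28.97
tool_pos: [0.4978, -0.1358, 0.0676]
orientation: [0.067, 3.139, -0.002]
force: [-0.0, -4.0, 0.8]
opening: 0.0157
gripper_force: 30.0
```

```bash
python3 arc.py 249.6 205.6 11
```

```text
[-0.013, 0.005]
[-0.025, 0.012]
[-0.037, 0.019]
[-0.049, 0.026]
[-0.06, 0.035]
[-0.07, 0.045]
[-0.08, 0.055]
[-0.089, 0.065]
[-0.097, 0.077]
[-0.104, 0.089]
[-0.111, 0.101]
```

Emit:
send_rows --plan '[[[1,-0.013,0.005,0,0],[1,-0.025,0.012,0,0],[1,-0.037,0.019,0,0],[1,-0.049,0.026,0,0],[1,-0.06,0.035,0,0],[1,-0.07,0.045,0,0],[1,-0.08,0.055,0,0],[1,-0.089,0.065,0,0],[1,-0.097,0.077,0,0],[1,-0.104,0.089,0,0],[1,-0.111,0.101,0,0],[1,-0.111,0.101,0,0],[1,-0.111,0.101,0,0]]]'

```text
t: 30.05
tool_pos: [0.4762, -0.114, 0.0674]
orientation: [0.066, 3.138, 0.001]
force: [5.7, 2.2, 5.8]
opening: 0.0154
gripper_force: 30.0
```

```bash
python3 arc.py 205.6 195.6 5
```

```text
[-0.003, 0.006]
[-0.006, 0.013]
[-0.008, 0.019]
[-0.01, 0.026]
[-0.012, 0.033]
```

Emit:
send_rows --plan '[[[1,-0.003,0.006,0,0],[1,-0.006,0.013,0,0],[1,-0.006,0.013,0,0],[1,-0.006,0.013,0,0]]]'

```text
t: 30.38
tool_pos: [0.4755, -0.112, 0.0675]
orientation: [0.066, 3.137, -0.0]
force: [7.4, -0.0, 2.2]
opening: 0.0157
gripper_force: 30.0
```

```bash
python3 -c "
from h import *
s=telemetry.read_state();print(s['tool_pos'],s['force'])
p,W=look('top',[KN],'p8.png')
p,W=look('side',[KN],'s8.png')
cv2.imwrite('pics/ps8.png',cv2.resize(p[140:205,285:355],None,fx=8,fy=8,interpolation=cv2.INTER_CUBIC))"
```

```text
[ 0.47548989 -0.11198777  0.06747486] [ 7.35558159 -0.03867298  2.17332313]
knob none
knob [474.9 -88.8] -2.0 [474.9 -88.9] 45 [466. -94.] [484. -84.] z 0.0742
```

View pics/p8.png

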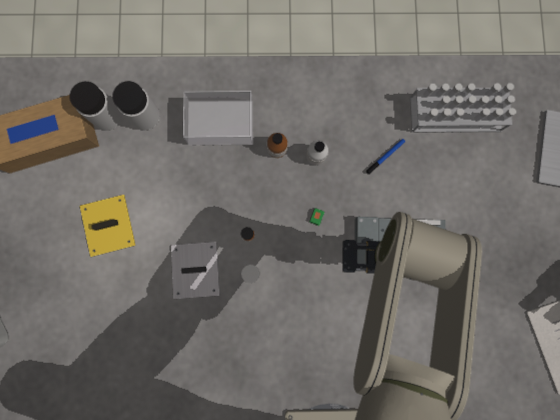

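The arm blocks the press here, so I'll go on in small steps by force.

Emit:
send_rows --plan '[[[1,-0.001,0.003,0,0],[1,-0.002,0.006,0,0],[1,-0.002,0.006,0,0],[1,-0.002,0.006,0,0]]]'

```text
t: 30.82
tool_pos: [0.4753, -0.1115, 0.0675]
orientation: [0.067, 3.136, -0.002]
force: [9.2, -3.0, 1.2]
opening: 0.0155
gripper_force: 30.0
```

Emit:
send_rows --plan '[[[1,-0.001,0.003,0,0],[1,-0.002,0.007,0,0],[1,-0.002,0.007,0,0],[1,-0.002,0.007,0,0]]]'

```text
t: 31.15
tool_pos: [0.4751, -0.1107, 0.0676]
orientation: [0.067, 3.136, -0.004]
force: [9.5, -7.1, -1.9]
opening: 0.0156
gripper_force: 30.0
```

Emit:
send_rows --plan '[[[0.3,0,-0.004,0,0],[0.3,0,-0.004,0,0],[0.3,0,-0.004,0,0],[0.3,0,-0.004,0,0],[0.3,0,-0.004,0.2,0],[0.3,0,-0.004,0.4,0],[-0.5,0,0.2,0.5,0],[-0.5,0,0.4,0.5,-0.1],[-0.5,0,0.6,0.5,-0.2],[-0.5,0,0.8,0.5,-0.3],[-0.5,0,1,0.5,-0.4],[-0.5,0,1,0.5,-0.5],[-0.5,0,1,0.5,-0.6],[-0.5,0,1,0.5,-0.7]]]'

```text
t: 32.32
tool_pos: [0.4721, 0.0918, 0.166]
orientation: [-1.191, -2.905, 0.001]
force: [-0.0, 0.2, -0.0]
opening: 0.0692
gripper_force: 0.0
```

```bash
python3 -c "
from h import *
p,W=look('top',[KN,('bar',452,333,.02,.05,40),RF,RN],'p9.png')
cv2.imwrite('pics/press9.png',cv2.resize(p[205:285,345:460],None,fx=6,fy=6,interpolation=cv2.INTER_CUBIC))
look('side',[('bar',452,333,.02,.05,40)])"
```

```text
knob [ 473.7 -110.8] 89.6 [ 473.9 -111.6] 40 [ 467. -119.] [ 481. -104.] z 0.0737
bar [451.5 331.2] -86.8 [451.5 331.7] 141 [444. 302.] [459. 361.] z 0.0303
railF [ 561.4 -237. ] 85.0 [ 537.5 -233.7] 184 [ 506. -285.] [ 571. -185.] z 0.0417
railN [ 449.2 -229.9] 88.3 [ 473.6 -231.2] 199 [ 441. -280.] [ 506. -180.] z 0.042
bar [451.7 337.7] -86.4 [451.4 334.6] 158 [444. 304.] [459. 365.] z 0.0302
```

View pics/press9.png

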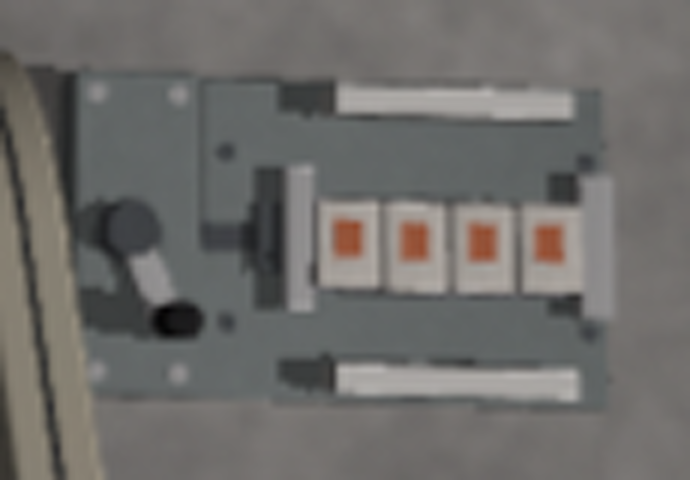

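The row is closed. The cassette pitch is about 28 mm (crop centres 349, 416, 484 and 551), and the jaw face at crop 315 meets the last one. Now I'll check how well each is centred across the bed.

```bash
cat > row.py <<'E'
from h import *
p,d,W,K,E,c=cam('top')
# resample to metric press-frame grid at z=.036 / bars at .032, 0.25mm
def grid(z,xs,ys,O=(505.7,-232.5),yaw=-2.5):
    a=np.radians(yaw);X,Y=np.meshgrid(xs,ys,indexing='ij')
    P=np.stack([O[0]+np.cos(a)*X-np.sin(a)*Y,O[1]+np.sin(a)*X+np.cos(a)*Y,np.full_like(X,z*1e3)],-1)/1e3
    C=(P-E[:3,3])@E[:3,:3]
    u=K[0,0]*C[...,0]/-C[...,2]+K[0,2];v=K[1,1]*-C[...,1]/-C[...,2]+K[1,2]
    return cv2.remap(p.astype(np.float32).mean(2),u.astype(np.float32),v.astype(np.float32),cv2.INTER_LINEAR)
xs=np.arange(-40,40,.25)
def edges(z,y0,h,ax=xs,t=False):
    g=grid(z,ax,np.arange(y0-h,y0+h,.5)) if not t else grid(z,np.arange(y0-h,y0+h,.5),ax).T
    f=np.gradient(cv2.GaussianBlur(g.mean(1)[:,None],(1,9),0)[:,0]);n=len(ax)//2
    return ax[:n][f[:n].argmax()],ax[n:][f[n:].argmin()]
for y in(-42,-14,14,42): 
    print('cass',y,[edges(.036,y+o,1.5) for o in(-10,10)])
print('stop',edges(.032,-62,3),'jaw',edges(.032,62,3))
xr=np.arange(-75,75,.25)
for y in(-35,0,35):
    g=grid(.044,np.arange(-75,75,.25),np.arange(y-5,y+5,.5)).mean(1);f=np.gradient(cv2.GaussianBlur(g[:,None],(1,9),0)[:,0])
    q=lambda lo,hi,s:xr[(xr>=lo)&(xr<hi)][(s*f[(xr>=lo)&(xr<hi)]).argmax()]
    print('rails',y,q(-70,-58,1),q(-58,-46,-1),q(46,58,1),q(58,70,-1))
E
python3 row.py
```

```text
cass -42 [(np.float64(-19.5), np.float64(17.75)), (np.float64(-20.25), np.float64(16.5))]
cass -14 [(np.float64(-20.25), np.float64(14.75)), (np.float64(-21.0), np.float64(16.25))]
cass 14 [(np.float64(-21.0), np.float64(16.25)), (np.float64(-19.5), np.float64(15.75))]
cass 42 [(np.float64(-19.5), np.float64(15.5)), (np.float64(-20.25), np.float64(14.75))]
stop (np.float64(-29.0), np.float64(31.0)) jaw (np.float64(-30.25), np.float64(29.75))
rails -35 -64.25 -52.25 51.75 64.25
rails 0 -63.0 -51.0 53.25 63.25
rails 35 -64.0 -51.75 52.25 62.25
```

```bash
cat > row2.py <<'E'
from h import *
a=np.radians(-2.5);R=np.array([[np.cos(a),-np.sin(a)],[np.sin(a),np.cos(a)]])
def rows():
  for n in('top','side'):
    acc={}
    for k in range(3):
        p,d,W,*_=cam(n);q=(W[...,:2]*1e3-[505.7,-232.5])@R;z=W[...,2]
        def ex(nm,m):
            if m.sum()<6: return
            x=q[m][:,0];acc.setdefault(nm,[]).append([x.mean(),np.percentile(x,3),np.percentile(x,97)])
        for y in(-42,-14,14,42): ex(y,(abs(q[...,1]-y)<10)&(abs(q[...,0])<30)&(z>.032)&(z<.039))
        ex('stop',(abs(q[...,1]+62)<5)&(abs(q[...,0])<40)&(z>.027)&(z<.036))
        ex('jaw',(abs(q[...,1]-62)<5)&(abs(q[...,0])<40)&(z>.027)&(z<.036))
        ex('railN',(abs(q[...,1])<45)&(abs(q[...,0]+58)<10)&(z>.039)&(z<.048))
        ex('railF',(abs(q[...,1])<45)&(abs(q[...,0]-58)<10)&(z>.039)&(z<.048))
    print(n,{k:np.mean(v,0).round(2).tolist() for k,v in acc.items()})
rows()
E
python3 row2.py
```

```text
top {-42: [-1.55, -18.54, 16.39], -14: [-2.12, -19.37, 15.5], 14: [-2.97, -20.22, 14.79], 42: [-2.4, -18.61, 14.06], 'stop': [0.39, -27.68, 28.36], 'jaw': [-1.07, -28.94, 27.85], 'railN': [-58.1, -63.51, -52.49], 'railF': [57.87, 52.12, 63.62]}
side {'railN': [-58.93, -63.53, -53.59]}
```

Both methods put the row about 2 mm towards −x. The radial force on the crank fits a small camera–robot x offset. I'll centre the row by pinching the cassettes end to end at three spots, with the gripper centred on the corrected press axis.

Emit:
send_rows --plan '[[[-0.15,0.04,-0.2,0,-0.1],[-0.15,0.08,-0.4,0,-0.2],[-0.15,0.12,-0.6,0,-0.3],[-0.15,0.178,-0.8,0,-0.4],[-0.15,0.178,-1,0,-0.5],[-0.15,0.178,-1,0,-0.6],[-0.15,0.178,-1,0,-0.7],[-0.15,0.178,-1,0,-0.8],[-0.15,0.178,-1,0,-0.8]]]' --force 20

```text
t: 33.52
tool_pos: [0.5085, -0.1103, 0.1665]
orientation: [-2.274, -2.167, 0.0]
force: [-0.5, 0.1, -0.1]
opening: 0.0537
gripper_force: 0.0
```

Emit:
send_rows --plan '[[[-0.15,0,-0.2,0,0],[-0.15,0,-0.4,0,0],[-0.15,0,-0.475,-0.1,0],[-0.15,0,-0.475,-0.3,0],[-0.15,0,-0.475,-0.4,0],[-0.15,0,-0.475,-0.4,0],[-0.15,0,-0.475,-0.4,0],[-0.15,0,-0.475,-0.4,0]]]'

```text
t: 34.18
tool_pos: [0.5097, -0.2049, 0.0883]
orientation: [2.264, 2.175, 0.001]
force: [0.3, 0.5, -0.1]
opening: 0.0535
gripper_force: 0.0
```

Emit:
send_rows --plan '[[[-0.15,0,0,-0.12,0],[-0.15,0,0,-0.23,0],[-0.15,0,0,-0.23,0],[-0.15,0,0,-0.23,0],[0.3,0,0,-0.23,0],[0.3,0,0,-0.23,0],[0.3,0,0,-0.23,0],[0.3,0,0,-0.23,0],[0.3,0,0,-0.23,0],[0.3,0,0,-0.23,0]]]'

```text
t: 35.02
tool_pos: [0.5077, -0.2048, 0.0423]
orientation: [-2.267, -2.173, 0.003]
force: [-10.1, 1.3, 7.9]
opening: 0.0398
gripper_force: 20.0
```

Emit:
send_rows --plan '[[[0.3,0.003,0,0,0],[0.3,0.006,0,0,0],[0.3,0.006,0,0,0],[0.3,0.006,0,0,0],[0.3,0.006,0,0,0]]]'

```text
t: 35.43
tool_pos: [0.5082, -0.2048, 0.0423]
orientation: [-2.266, -2.172, 0.004]
force: [-14.4, 2.4, 11.7]
opening: 0.0399
gripper_force: 20.0
```

Emit:
send_rows --plan '[[[0.3,0.003,0,0,0],[0.3,0.003,0,0,0],[-0.15,0.003,0,0,0],[-0.15,0.003,0,0,0],[-0.15,0.003,0,0,0],[-0.15,0.003,0,0,0],[-0.15,0,0,0.15,0],[-0.15,-0.006,-0.14,0.15,0],[-0.15,-0.006,-0.14,0.15,0],[-0.15,-0.006,-0.14,0.15,0],[-0.15,-0.006,-0.14,0,0],[-0.15,-0.006,-0.14,0,0],[-0.15,-0.006,-0.14,0,0],[0.3,-0.006,-0.14,0,0],[0.3,-0.006,-0.14,0,0],[0.3,-0.006,-0.14,0,0],[0.3,-0.006,-0.14,0,0],[0.3,-0.006,-0.14,0,0],[0.3,-0.006,-0.14,0,0]]]'

```text
t: 37.02
tool_pos: [0.5089, -0.2325, 0.0412]
orientation: [2.268, 2.174, 0.001]
force: [-1.9, 3.0, 5.1]
opening: 0.0397
gripper_force: 20.0
```

Emit:
send_rows --plan '[[[0.3,-0.004,0,0,0],[0.3,-0.0075,0,0,0],[0.3,-0.0075,0,0,0],[0.3,-0.0075,0,0,0],[0.3,-0.0075,0,0,0]]]'

```text
t: 37.43
tool_pos: [0.5082, -0.2325, 0.0413]
orientation: [2.267, 2.173, 0.002]
force: [3.5, 3.1, 3.3]
opening: 0.04
gripper_force: 20.0
```

Emit:
send_rows --plan '[[[-0.15,0,0,0,0],[-0.15,0,0,0,0],[-0.15,0,0,0,0],[-0.15,0,0,0,0],[-0.15,0,0,0.15,0],[-0.15,-0.004,-0.14,0.15,0],[-0.15,-0.004,-0.14,0.15,0],[-0.15,-0.004,-0.14,0.15,0],[-0.15,-0.004,-0.14,0,0],[-0.15,-0.004,-0.14,0,0],[-0.15,-0.004,-0.14,0,0],[0.3,-0.004,-0.14,0,0],[0.3,-0.004,-0.14,0,0],[0.3,-0.004,-0.14,0,0],[0.3,-0.004,-0.14,0,0],[0.3,-0.004,-0.14,0,0],[0.3,-0.004,-0.14,0,0]]]'

```text
t: 38.85
tool_pos: [0.5062, -0.2603, 0.0406]
orientation: [-2.268, -2.173, -0.0]
force: [-0.1, 2.7, 0.7]
opening: 0.0399
gripper_force: 20.0
```

Emit:
send_rows --plan '[[[-0.15,0,0,0,0],[-0.15,0,0,0,0],[-0.15,0,0,0,0],[-0.15,0,0,0,0],[-0.15,0,0,0.2,0],[-0.15,0,0,0.4,0],[-0.15,0,0.2,0.5,0],[-0.4,-0.05,0.4,0.5,0.1],[-0.4,-0.1,0.6,0.5,0.1],[-0.4,-0.15,0.8,0.5,0.1],[-0.4,-0.2,1,0.5,0.1],[-0.4,-0.2,1,0.5,0.1]]]' --force 30

```text
t: 39.85
tool_pos: [0.4646, -0.055, 0.1403]
orientation: [-2.145, -2.292, -0.002]
force: [-0.7, -0.8, -0.6]
opening: 0.0649
gripper_force: 0.0
```

Emit:
send_rows --plan '[[[-0.4,0,0.2,0,0],[-0.4,0,0.4,0,0],[-0.4,0,0.6,0,0],[-0.4,0,0.8,0,0],[-0.4,0,1,0,0],[-0.4,0,1,0,0],[-0.4,0,1,0,0]]]'

```text
t: 40.43
tool_pos: [0.4662, 0.1412, 0.1408]
orientation: [2.146, 2.294, 0.0]
force: [-0.1, 0.2, -0.4]
opening: 0.0654
gripper_force: 0.0
```

```bash
python3 row2.py; python3 row.py|head -5;  python3 -c "
from h import *
look('top',[('bar',452,333,.02,.05,40),KN])
look('side',[('bar',452,333,.02,.05,40)])"
```

```text
top {-42: [-0.24, -17.4, 16.37], -14: [0.64, -16.89, 18.06], 14: [-0.03, -17.62, 17.26], 42: [-0.32, -16.88, 16.28], 'stop': [0.18, -27.71, 28.44], 'jaw': [-0.68, -28.94, 28.33], 'railN': [-58.0, -63.49, -52.5], 'railF': [57.73, 52.07, 63.55]}
side {-42: [0.43, -17.0, 16.96], 14: [-15.41, -17.31, -13.51], 'stop': [-1.07, -27.53, 27.38], 'railF': [58.26, 53.49, 63.03]}
cass -42 [(np.float64(-17.0), np.float64(18.5)), (np.float64(-17.75), np.float64(17.25))]
cass -14 [(np.float64(-17.75), np.float64(17.25)), (np.float64(-18.5), np.float64(16.25))]
cass 14 [(np.float64(-16.0), np.float64(18.75)), (np.float64(-17.0), np.float64(18.25))]
cass 42 [(np.float64(-17.0), np.float64(18.0)), (np.float64(-17.75), np.float64(17.25))]
stop (np.float64(-29.0), np.float64(31.0)) jaw (np.float64(-30.25), np.float64(29.75))
bar [451.5 331.6] -86.6 [451.5 331.9] 140 [444. 303.] [459. 361.] z 0.0301
knob [ 474.4 -113.1] -53.1 [ 474.3 -113.5] 42 [ 467. -122.] [ 482. -107.] z 0.0745
bar [451.6 338. ] -86.3 [451.4 333.7] 160 [444. 303.] [459. 364.] z 0.0301
```

The row is now centred to within about 0.6 mm. The knob backed off about 3° during the pinches, roughly 0.4 mm of jaw travel, so I'll snug the crank again.

Emit:
send_rows --plan '[[[0.35,0.02,-0.2,0,0.1],[0.35,0.045,-0.4,0,0.2],[0.35,0.045,-0.6,0,0.3],[0.35,0.045,-0.8,0,0.4],[0.35,0.045,-1,0,0.5],[0.35,0.045,-1,0,0.6],[0.35,0.045,-1,0,0.7]]]'

```text
t: 41.47
tool_pos: [0.4752, -0.0641, 0.1408]
orientation: [1.186, 2.908, -0.001]
force: [0.4, -1.3, 0.9]
opening: 0.0306
gripper_force: 0.0
```

Emit:
send_rows --plan '[[[0.35,0,-0.15,0,0.1],[0.35,0,-0.262,0,0.2],[0.35,0,-0.262,0,0.3],[0.35,0,-0.262,0,0.4],[0.35,0,-0.262,0,0.5],[0.35,0,-0.262,0,0.6],[0.35,0,-0.262,0,0.7],[0.35,0,-0.262,-0.1,0.7],[0.35,0,-0.262,-0.2,0.7],[0.35,0,-0.262,-0.3,0.7],[0.35,0,-0.262,-0.37,0.7],[0.35,0,-0.262,-0.37,0.7],[1,0,-0.262,-0.37,0.7],[1,0,-0.262,-0.37,0.7],[1,0,-0.262,-0.37,0.7],[1,0,-0.262,-0.37,0.7],[1,0,-0.262,-0.37,0.7]]]'

```text
t: 42.88
tool_pos: [0.4763, -0.1137, 0.068]
orientation: [0.067, 3.139, -0.002]
force: [-1.1, -1.4, 3.8]
opening: 0.0152
gripper_force: 30.0
```

Emit:
send_rows --plan '[[[1,-0.002,0.005,0,0],[1,-0.0035,0.0095,0,0],[1,-0.0035,0.0095,0,0],[1,-0.0035,0.0095,0,0]]]'

```text
t: 43.22
tool_pos: [0.4757, -0.112, 0.0679]
orientation: [0.067, 3.139, -0.003]
force: [-1.0, -5.4, 5.3]
opening: 0.0154
gripper_force: 30.0
```

Emit:
send_rows --plan '[[[1,-0.0015,0.004,0,0],[1,-0.003,0.008,0,0],[1,-0.003,0.008,0,0],[1,-0.003,0.008,0,0]]]'

```text
t: 43.55
tool_pos: [0.4754, -0.1111, 0.068]
orientation: [0.067, 3.138, -0.005]
force: [0.1, -6.9, 2.1]
opening: 0.0151
gripper_force: 30.0
```

Emit:
send_rows --plan '[[[1,-0.001,0.003,0,0],[1,-0.002,0.006,0,0],[1,-0.002,0.006,0,0],[1,-0.002,0.006,0,0]]]'

```text
t: 43.88
tool_pos: [0.4752, -0.1105, 0.068]
orientation: [0.067, 3.137, -0.006]
force: [2.8, -10.8, 1.7]
opening: 0.0153
gripper_force: 30.0
```

Emit:
send_rows --plan '[[[1,0,-0.002,0,0],[0.3,0,-0.004,0,0],[0.3,0,-0.004,0,0],[0.3,0,-0.004,0,0],[0.3,0,-0.004,0.2,0],[0.3,0,-0.004,0.4,0],[-0.4,0,0.2,0.5,0],[-0.4,0,0.4,0.5,-0.1],[-0.4,0,0.6,0.5,-0.2],[-0.4,0,0.8,0.5,-0.3],[-0.4,0,1,0.5,-0.4],[-0.4,0,1,0.5,-0.5],[-0.4,0,1,0.5,-0.6],[-0.4,0,1,0.5,-0.7]]]'

```text
t: 45.05
tool_pos: [0.4729, 0.0934, 0.1662]
orientation: [-1.191, -2.906, -0.0]
force: [-0.2, -0.7, -0.9]
opening: 0.0649
gripper_force: 0.0
```

Emit:
send_rows --plan '[[[-0.4,-0.05,0.2,0,-0.1],[-0.4,-0.1,0.4,0,-0.2],[-0.4,-0.113,0.6,0,-0.3],[-0.4,-0.113,0.8,0,-0.4],[-0.4,-0.113,1,0,-0.5],[-0.4,-0.113,1,0,-0.6],[-0.4,-0.113,1,0,-0.7],[-0.4,-0.113,1,0,-0.7]]]'

```text
t: 45.72
tool_pos: [0.45, 0.2928, 0.166]
orientation: [-2.154, -2.286, 0.002]
force: [0.8, -0.4, 0.4]
opening: 0.0655
gripper_force: 0.0
```

```bash
sed -i 's/^rows()/if __name__=="__main__": rows()/' row2.py; python3 row2.py;  python3 -c "
from h import *
p,W=look('top',[KN],'p10.png')
print(telemetry.read_state()['tool_pos'])
cv2.imwrite('pics/press10.png',cv2.resize(p[205:285,345:460],None,fx=6,fy=6,interpolation=cv2.INTER_CUBIC))"
```

```text
top {-42: [-0.66, -18.37, 16.48], -14: [0.5, -16.87, 18.05], 14: [0.08, -17.6, 17.19], 42: [-0.84, -18.39, 16.32], 'stop': [0.24, -27.76, 28.03], 'jaw': [-0.9, -28.98, 27.21], 'railN': [-57.99, -63.5, -52.43], 'railF': [57.74, 52.1, 63.48]}
side {-42: [0.23, -16.72, 16.78], -14: [0.37, -16.11, 16.93], 14: [-0.49, -17.04, 18.24], 42: [-0.77, -16.67, 16.59], 'stop': [-3.17, -28.88, 27.08], 'jaw': [0.68, -26.27, 26.11], 'railF': [57.85, 52.14, 63.41]}
knob [ 473.7 -111. ] -83.2 [ 474.  -111.7] 41 [ 467. -120.] [ 481. -104.] z 0.0742
[0.4511792  0.29118412 0.16670089]
```

View pics/press10.png

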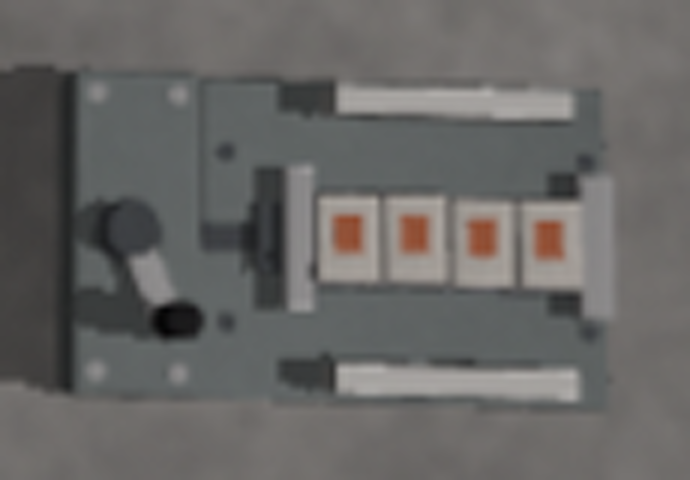

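The row is tight and centred, with cassette centres at crop x 349, 416, 484 and 551, and the jaw touches at 315. Next comes the plate.

Emit:
send_rows --plan '[[[-0.4,0.006,0.2,0,0],[-0.4,0.006,0.203,-0.2,0],[-0.4,0.006,0.203,-0.4,0],[-0.4,0.006,0.203,-0.6,0],[-0.4,0.006,0.203,-0.695,0],[-0.4,0.006,0.203,-0.695,0],[1,0.006,0.203,-0.695,0],[1,0.006,0.203,-0.695,0],[1,0.006,0.203,-0.695,0],[1,0.006,0.203,-0.695,0],[1,0.006,0.203,-0.695,0],[1,0.006,0.203,-0.695,0],[1,0.006,0.203,-0.695,0],[1,0.006,0.203,-0.695,0],[1,0.006,0.203,-0.695,0],[1,0.006,0.203,-0.695,0],[1,0.006,0.203,-0.695,0]]]' --force 55

```text
t: 47.48
tool_pos: [0.4523, 0.3322, 0.0277]
orientation: [2.151, 2.289, 0.0]
force: [0.0, -0.4, 1.2]
opening: 0.0137
gripper_force: 55.0
```

Emit:
send_rows --plan '[[[1,0,0,0.05,0],[1,0,0,0.15,0],[1,0,0,0.3,0],[1,0,0,0.45,0],[1,0,0,0.55,0],[1,0,0,0.55,0],[1,0,0,0.55,0]]]'

```text
t: 48.07
tool_pos: [0.4529, 0.3327, 0.1388]
orientation: [2.151, 2.289, 0.004]
force: [0.0, 0.1, -4.1]
opening: 0.0134
gripper_force: 55.0
```

Emit:
send_rows --plan '[[[1,0.01,-0.05,0,0],[1,0.03,-0.15,0,-0.02],[1,0.06,-0.3,0,-0.04],[1,0.08,-0.45,0,-0.06],[1,0.1,-0.6,0,-0.08],[1,0.13,-0.75,0,-0.1],[1,0.15,-0.9,0,-0.1],[1,0.15,-1,0,-0.1]]]'

```text
t: 48.73
tool_pos: [0.4808, 0.1288, 0.1348]
orientation: [-2.268, -2.171, 0.007]
force: [0.1, 0.2, -3.2]
opening: 0.0133
gripper_force: 55.0
```

```bash
python3 -c "
from h import *
p,W=look('side',[],'s11.png')
s=telemetry.read_state();print(s['tool_pos'],s['force'],s['wrist_torque'],s['opening'])"
```

```text
[0.48062784 0.12641142 0.13468927] [ 1.39611957 -2.70318094 -3.71139914] [-0.17102499 -0.06516499 -0.00646599] 0.013672113690508228
```

View pics/s11.png

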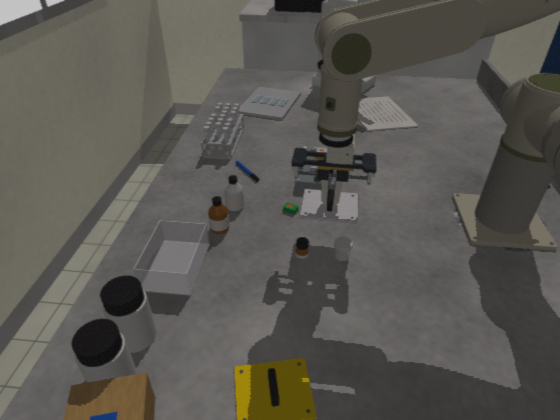

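The plate is carried level at about (330,205) with the bar up. I'll carry on to the press.

Emit:
send_rows --plan '[[[1,0.01,-0.1,0,0],[1,0.03,-0.25,0,0],[1,0.05,-0.4,0,0],[1,0.07,-0.55,0,0],[1,0.09,-0.7,0,0],[1,0.11,-0.85,0,0],[1,0.127,-1,0,0]]]'

```text
t: 49.37
tool_pos: [0.5058, -0.0692, 0.135]
orientation: [-2.266, -2.171, 0.004]
force: [1.3, -0.1, -1.9]
opening: 0.0136
gripper_force: 55.0
```

Emit:
send_rows --plan '[[[1,0,-0.15,0,0],[1,0,-0.3,0,0],[1,0,-0.45,0,0],[1,0,-0.6,0,0],[1,0,-0.72,0,0],[1,0,-0.8,0,0],[1,0,-0.825,0,0],[1,0,-0.825,0,0],[1,0,-0.825,-0.1,0],[1,0,-0.825,-0.2,0],[1,0,-0.825,-0.28,0],[1,0,-0.825,-0.28,0],[1,0,-0.825,-0.28,0],[1,0,-0.825,-0.28,0]]]'

```text
t: 50.53
tool_pos: [0.5079, -0.2321, 0.0821]
orientation: [-2.267, -2.175, -0.0]
force: [0.5, -0.4, -3.2]
opening: 0.0135
gripper_force: 55.0
```

```bash
cat > pl.py <<'E'
from row2 import *
for n in('top','side'):
    p,d,W,*_=cam(n);q=(W[...,:2]*1e3-[505.7,-232.5])@R;z=W[...,2]
    for lo,hi in((.036,.047),(.0465,.066)):
        m=(abs(q[...,0])<74)&(abs(q[...,1])<66)&(z>lo)&(z<hi)&(p.mean(2)>100)
        if m.sum()>30: print(n,lo,m.sum(),'x',np.percentile(q[m][:,0],[1,99]).round(1),'y',np.percentile(q[m][:,1],[1,99]).round(1),'z',np.median(z[m]).round(4),'plane',np.linalg.lstsq(np.c_[q[m]/1e3,np.ones(m.sum())],z[m],rcond=None)[0].round(4))
    cv2.imwrite(f'pics/pl_{n}.png',p)
s=telemetry.read_state();print(s['tool_pos'],s['force'],s['wrist_torque'],s['opening'])
E
python3 pl.py
```

```text
top 0.0465 1238 x [-66.6  67.1] y [-47.9  54.8] z 0.0593 plane [-0.0008  0.0018  0.0592]
side 0.0465 469 x [-66.1  68. ] y [-57.3  52.7] z 0.0593 plane [0.0027 0.0029 0.0593]
[ 0.50858934 -0.23287128  0.08309506] [-0.37870092 -0.14799282 -3.3208883 ] [-0.04563059  0.01389137 -0.04343263] 0.013874652113334765
```

Emit:
send_rows --plan '[[[1,-0.003,0,-0.02,0],[1,-0.003,0,-0.04,0],[1,-0.003,0,-0.05,0],[1,-0.003,0,-0.05,0],[1,-0.003,0,-0.05,0]]]'

```text
t: 51.05
tool_pos: [0.5069, -0.2327, 0.0714]
orientation: [-2.268, -2.173, 0.0]
force: [0.8, 0.3, -2.9]
opening: 0.0137
gripper_force: 55.0
```

```bash
python3 pl.py
```

```text
top 0.036 261 x [-67.   65.9] y [-51.   53.5] z 0.0461 plane [0.0002 0.0025 0.0458]
top 0.0465 1029 x [-67.5  65.9] y [-48.2  54.3] z 0.049 plane [-0.0018  0.0019  0.0491]
side 0.036 94 x [-66.6  66.3] y [-57.1  50.2] z 0.0466 plane [0.0011 0.0006 0.0464]
side 0.0465 437 x [-67.   66.4] y [-55.9  52. ] z 0.0483 plane [-0.0002  0.0059  0.0485]
[ 0.50702804 -0.23279355  0.07163957] [-0.57746452  0.52327796 -2.97602889] [-0.10398898  0.04989426  0.02135659] 0.013454801877320762
```

Emit:
send_rows --plan '[[[1,0.001,0,-0.005,0],[1,0.001,0,-0.01,0],[1,0.001,0,-0.015,0],[1,0.001,0,-0.02,0],[1,0.001,0,-0.02,0]]]'

```text
t: 51.57
tool_pos: [0.5074, -0.2329, 0.0681]
orientation: [2.268, 2.173, 0.0]
force: [-2.6, 0.7, 3.7]
opening: 0.0137
gripper_force: 55.0
```

Emit:
send_rows --plan '[[[1,0,0,-0.005,0],[1,0,0,-0.01,0],[1,0,0,-0.015,0],[1,0,0,-0.02,0],[1,0,0,-0.02,0]]]'

```text
t: 51.98
tool_pos: [0.5075, -0.2329, 0.064]
orientation: [2.268, 2.173, 0.0]
force: [-2.4, -0.1, 4.1]
opening: 0.0134
gripper_force: 55.0
```

```bash
python3 pl.py
```

```text
top 0.036 1196 x [-67.   66.7] y [-49.9  54.9] z 0.0412 plane [-0.0012 -0.0006  0.0412]
side 0.036 464 x [-66.8  66.9] y [-55.5  52.4] z 0.0406 plane [-0.0009  0.0051  0.0407]
[ 0.50746395 -0.23295349  0.06397087] [-1.65873064  1.15859357  4.2782025 ] [4.28273176e-04 4.98913520e-01 2.42472471e-02] 0.013745522682011171
```

Emit:
send_rows --plan '[[[1,0,0,-0.004,0],[1,0,0,-0.008,0],[1,0,0,-0.012,0],[1,0,0,-0.012,0],[1,0,0,-0.012,0]]]'

```text
t: 52.5
tool_pos: [0.5075, -0.233, 0.0636]
orientation: [2.268, 2.174, -0.0]
force: [-11.9, 5.6, 23.5]
opening: 0.0136
gripper_force: 55.0
```

Emit:
send_rows --plan '[[[1,0,0,-0.004,0],[1,0,0,-0.004,0],[1,0,0,0.004,0],[0.2,0,0,0.008,0],[0.2,0,0,0.008,0],[0.2,0,0,0.008,0],[0.2,0,0,0.008,0],[0.2,0,0,0.1,0],[0.2,0,0,0.3,0],[0.2,0,0,0.5,0],[0.2,0,0.2,0.5,0],[0.2,0,0.4,0.5,0],[0.2,0,0.6,0.5,0],[0.2,0,0.8,0.5,0],[0.2,0,1,0.5,0],[0.2,0,1,0.5,0]]]'

```text
t: 53.83
tool_pos: [0.5068, -0.0265, 0.1609]
orientation: [-2.261, -2.178, -0.003]
force: [-0.1, -0.0, -1.3]
opening: 0.0368
gripper_force: 0.0
```

Emit:
send_rows --plan '[[[0.2,0,0.2,0,0],[0.2,0,0.4,0,0],[0.2,0,0.6,0,0],[0.2,0,0.8,0,0],[0.2,0,1,0,0],[0.2,0,1,0,0]]]'

```text
t: 54.33
tool_pos: [0.5066, 0.1732, 0.1611]
orientation: [-2.262, -2.178, -0.003]
force: [-0.0, -0.1, 0.6]
opening: 0.0373
gripper_force: 0.0
```

```bash
sed -i 's/>100)/>90)/' pl.py; python3 pl.py; python3 -c "
from h import *
import glob
p,W=look('top',[('bar',506,-232,.055,.08,40)])
a=cv2.resize(p[205:285,345:460],None,fx=5,fy=5,interpolation=cv2.INTER_CUBIC)
s=cv2.imread('pics/pl_side.png');b=cv2.resize(s[140:200,285:355],None,fx=5,fy=5,interpolation=cv2.INTER_CUBIC)
c=np.zeros((400+300,575,3),np.uint8)[:600];c=np.zeros((400,575+0,3),np.uint8)
o=np.zeros((580,575,3),np.uint8);o[:280]=a[60:340];o[280:580,:350]=b;cv2.imwrite('pics/fin.png',o)"
```

```text
top 0.036 2310 x [-66.2  66.6] y [-56.9  56.8] z 0.041 plane [-0.001   0.0035  0.041 ]
side 0.036 69 x [23.6 67.7] y [-60.9  22.7] z 0.0405 plane [ 0.015  -0.0109  0.0391]
[0.5070173  0.16837742 0.16078234] [ 0.22340513  0.03886741 -0.07715482] [-0.0910011   0.09760181 -0.04168425] 0.037460102995418354
bar [ 505.5 -231.5] 88.8 [ 505.5 -232.5] 149 [ 499. -263.] [ 512. -202.] z 0.0661
```

View pics/fin.png

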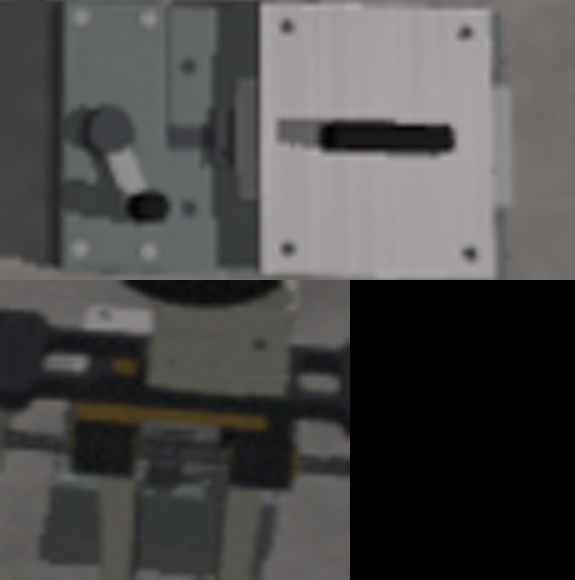

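The plate lies square and level on the press, over crop x 262–495, with the bar up. Its top is at about 42 mm, tilt across the rails is 0.1 mm, and it is centred within 0.5 mm. The gripper is well clear, so I'm handing in.

```bash
python3 -c "
from plant import order
print(order.close_job())"
```

```text
the job is handed in; nothing more can be done
None
```

The job is handed in: all four cassettes are in a tight row centred to within about 1 mm, the jaw is cranked up against the last one, and the cover plate lies square, level and pressed down with both rails home, as far as the cameras and the press force show.

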